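# Hang the stock bin on the weigh rail and load it

## Robot

A 6-joint arm with a two-finger parallel gripper is mounted at the origin on the work surface. World frame = base frame: x ahead of the robot, y to its left, z up, the work surface at z = 0. Lengths are in m, angles in rad, forces in N, time in s.
With the tool pointing down it reaches from about 0.375 to 0.975 m from the base axis. Payload 3.8 kg.
Tool frame: the origin (TCP) lies midway between the tips of the shut fingers; the grasp point (between the pads) lies 19 mm behind it; z points along the fingers, y is the direction in which the jaws open and shut (so a half turn about z gives the same grasp; the last joint's range is limited). The gripper opens to 85 mm and grips with 20 to 120 N. Pads are 22 mm wide; open, the fingers measure 114 mm over their backs; the gripper's body (76 mm by 85 mm) begins 54 mm behind the grasp point. The pads swing forward as they close: fully open they stand 13 mm farther back than shut.
Start: joints at [1.071, 0.264, 1.604, -0, 1.274, -0.037], TCP at [0.301, 0.604, 0.231] pointing down, gripper open.
Joint ranges: [-2.63, 2.63], [-0.94, 2.18], [0.31, 2.57], [-1.31, 4.45], [0, 2.66], [-2.55, 2.55]. Speed limits (rad/s): [2.57, 2.57, 3.14, 3.14, 3.14, 3.14].

## Interface

Orientations are given as a rotation vector (axis times angle).
In Python, from workcell import bot gives the robot as it stands.
- The arm moves only by the tool arm_command, never from a script. Its argument "targets" is text: rows parted by semicolons, each of 7 numbers parted by spaces: the shift along the tool's x, y, z in mm, then the turn, a rotation vector about the tool's x, y, z in degrees, then the opening, from 0 (shut) to 1 (fully open). A call has 1 to 10 rows; each row is the pose to reach, as a shift and turn from the pose commanded when the call began, along the tool's axes at that moment; what a row does not reach only later rows make up. A row lasts 1/12 s, in which the tool goes at most 41.7 mm and 7.16 degrees, less where a joint would pass 70% of its speed; a pose out of reach is approached as far as the arm can. A call with a gripper value outside its range is refused whole. The fingers move at their own pace and stop on an object; "newtons" is the grip in N (left out, the last holds). Time passes only in rows, so rows that repeat a pose let the fingers close. It gives the time, the measured TCP pose, the force and the opening at its end, in the units of the state.
- bot.read_state(): the state, without advancing time (a new reading comes with each control period).
- bot.read_camera(name): name is "side" or "top"; returns (picture, depth): 400x640x3 uint8, blue, green, red; 400x640 float32, m along the optical axis (not along the pixel's ray), 0 where there is no reading.
- bot.camera_params(name): a dict with "fov_y" (degrees; the focal length in pixels is half the picture's height over the tangent of half this angle, whatever the lens; pixels are square), "cx", "cy" (the principal point, pixels), "k1" (the pictures are not rectified: a ray, as slopes to the right and down, at radius r is drawn at 1 + k1 r^2 times it, then the intrinsics apply), "xyz" and "rotation" of the camera in the world. Camera axes: x right, y up, looking along -z (the intrinsics and any distortion apply to the point x, -y, -z); pixel columns grow to the right and rows downward; lengths in m; the calibration is good to about 2 mm. A picture is of the moment at which its call begins. camera_params takes no time and is no camera call.
- bot.finish_job(): hands the job in, once; it reports no verdict.
The state is a dict: "time": time; "q": joint angles; "joint_vel": joint speeds; "joint_torque": joint torques, N m; "tool_pos": TCP position; "tcp_rot": TCP orientation; "wrist_force": force on the tool from outside, world axes, zero at the start; "torque": the same for the moment, N m; "width": opening from 0.0 (shut) to 1.0 (fully open).
Only numpy, scipy, OpenCV 4.12 (cv2) and the standard library are available. Lean on these libraries where they do the work, as an engineer would, in place of code of your own. Each camera call takes 0.05 s, during which the arm holds its last target.

## Task

Hang the empty blue hook bin on the grey slat rail: tip its front up, feed the steel tongue at its back into the rail's groove and swing the front down until the bin hangs level with its back flat against the rail, then let go. After that set the steel sleeve down in the hung bin (do not drop it from a height), so that its weight takes the sprung rail down onto its stop. Leave the other things on the bench where they are.

Things in the scene. Friction and masses are not known exactly. Their poses are not given: they have to be found in the camera images.
- rail_seat (a point): Middle of the groove's floor edge on the front face of the grey sprung slat rail, 125 mm above the bench when up. x points out of the rail's front (away from the robot), y along the 172 mm long groove, z up. In this frame (x, z in mm): front face x = 0, lower slat z -65 to 0, groove opening z 0 to 24, cavity behind it back to x -40 and up to z 50. Stand varies in place and yaw.
- rail_lip (a point): Middle of the upper lip's lower front edge, 24 mm above rail_seat, same axes. The lip is 5 mm thick (x -5 to 0) and 26 mm high; behind it is the cavity for the tongue; the rail's top is 32 mm above this point.
- stand_top (a point): Centre of the top of the fixed bar over the rail, 32 mm behind the rail's face and 210 mm above the bench; bar 50 mm in x, 240 mm in y. Aluminium posts at y -120 to -90 and 90 to 120 carry it, their fronts 5 mm behind the rail's face.
- rail (a joint): How far the sprung rail has sunk, m: 0 up (start), 0.015 down on its hard stop; it does not latch. It starts down under about 4.2 N and needs 5.1 N to lie on the stop: the empty bin (about 2.2 N) leaves it up, bin and sleeve together (6 N or more) take it down.
- bin_hook (a point): On the blue open-topped hook bin (about 220 g): middle of the back plate's outer face, 75 mm above the bin's underside, level with the hook arm's underside. x points to the bin's front, z up. The bin starts level on the bench, front roughly away from the robot. In this frame (mm): hook arm x -12 to 0, z 0 to 5; back plate z -75 to 5. Hung home it meets rail_seat within 3 mm, axes parallel.
- bin_tongue (a point): Top of the bin's upright steel tongue, 9.5 mm behind and 32 mm above bin_hook, same axes. Tongue 5 mm thick (x -12 to -7 from bin_hook), 60 mm wide, rising 32 mm from the arm's underside. It is taller than the groove opening, so it enters only with the bin's front tipped up; about 40 degrees, moving along the tongue's length, does well.
- bin_grip (a point): Centre of the thick rib atop the bin's front wall, where it can be pinched: rib 10 mm thick in the bin's x, 70 mm wide in y, 30 mm high. 105 mm in front of bin_hook, 25 mm lower, 50 mm above the bin's underside; same axes. The bin is 110 deep in x, 104 wide in y, side and front walls 60 (rib to 65) high, walls and floor 4 mm thick.
- sleeve_mid (a point): Centre (half-way up) of the bright steel sleeve, an open tube of 50 mm outside diameter, 6 mm wall and 100 mm height, standing upright on the bench, about 450 g or somewhat more.
- carton: plain brown carton, 110 x 150 x 70 mm high; bystander, origin at the centre of its underside, to be left alone
- oil: amber bottle with black cap, 64 mm across, 170 mm tall; bystander, origin at the centre of its underside, to be left alone
- jar: clear jar with grey cap, 70 mm across, 90 mm tall; bystander, origin at the centre of its underside, to be left alone
- tape: wide tan cardboard core ring lying flat, 100 mm across, 48 mm tall; bystander, origin at the centre of its underside, to be left alone
- liner: grey plastic tube standing upright, 80 mm across, 120 mm tall; bystander, origin at the centre of its underside, to be left alone
- stockbin: second blue bin, without a hook, holding two short tubes, 110 x 104 x 80 mm high; bystander, origin at the centre of its underside, to be left alone
Mind the look-alikes: they are no part of the job. What is shaped like the part that bears bin_hook but pink is not meant.

How it is judged:
By the outcome, as a careful person would: the job done as asked, in the order asked, and still so for the second after the job is handed in, with the robot touching nothing.
It also fails if it takes over 61 s, if anything falls off the work surface, if the arm or the gripper's body presses on something with over 40 N, if the wrist force passes 120 N, or if a joint passes its speed limit or range.

## Working session

There is one attempt and no reset: what is moved stays moved. The work goes in short steps, Python scripts to look and compute and a tool call to move; the robot and the scene stay as the last step left them, time stands still between calls to the robot, and variables do not carry over. Pictures are saved under pics/ and viewed, and the job is handed in when it is done.

Besides the shell and the picture viewer there is one more tool, called as name(argument=value, ...) on one line, values as JSON. arm_command: Moves the arm, as the interface text tells. Its arguments: {"type":"object","properties":{"targets":{"type":"string"},"newtons":{"type":"number"}},"required":["targets"]}

```bash
ls -la; mkdir -p pics
python3 - <<'E'
from workcell import bot
import cv2
print(bot.read_state())
for n in ("side","top"):
    print(n,bot.camera_params(n))
    p,d=bot.read_camera(n)
    cv2.imwrite(f"pics/{n}0.png",p)
    import numpy as np; np.save(f"{n}0.npy",d); np.save(f"{n}0rgb.npy",p)
E
```

```text
total 12
drwxr-xr-x  3 agent agent 4096 Dec  7 13:45 .
drwxr-xr-x 23 root  root  4096 Dec  7 13:45 ..
drwxr-xr-x  2 agent agent 4096 Dec  7 13:45 pics
{'time': 0.0, 'q': array([ 1.07109463e+00,  2.64767187e-01,  1.60535856e+00, -2.98842067e-06,
        1.27372732e+00, -3.69105632e-02]), 'joint_vel': array([ 0.00251959,  0.00039878, -0.0003757 , -0.00042193,  0.00222899,
        0.00072147]), 'joint_torque': array([-1.30141139e-03, -5.15099502e+01, -3.67322302e+01, -2.02826927e-04,
        1.27204557e-02, -1.03076442e-05]), 'tool_pos': array([0.30100954, 0.6033486 , 0.22996092]), 'tcp_rot': array([-0.7203421 , -3.05727861,  0.00342416]), 'wrist_force': array([0.27435938, 0.32722731, 0.00931128]), 'torque': array([ 0.02206374, -0.00838419,  0.01775051]), 'width': 0.9993930769288745}
side {'fov_y': 44.31354623927325, 'cx': 326.1471560721592, 'cy': 195.236037100357, 'k1': -0.14180886229747328, 'xyz': array([-0.33696155, -1.21468628,  0.98778018]), 'rotation': array([ 1.03216852, -0.32173458, -0.59300546])}
top {'fov_y': 43.99969159851883, 'cx': 332.85433287192194, 'cy': 196.2305106312912, 'k1': -0.08572494489539276, 'xyz': array([0.39475778, 0.01124956, 1.51875419]), 'rotation': array([ 0.08085824, -0.0996505 , -1.54388603])}
```

View pics/side0.png

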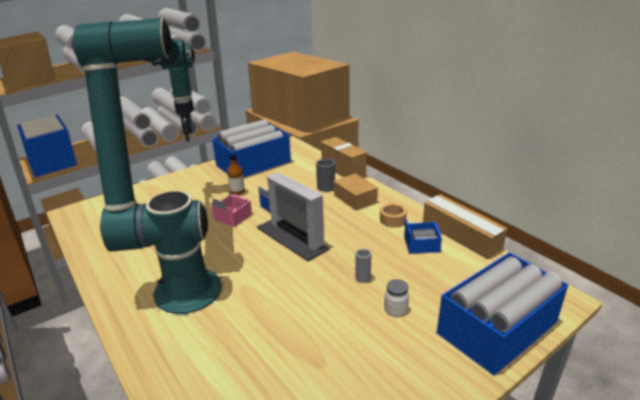

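View pics/top0.png

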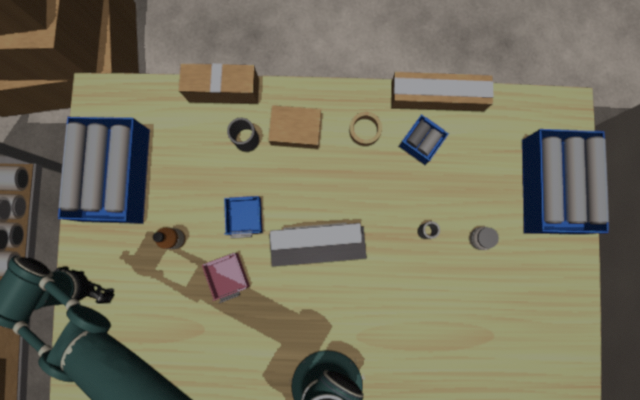

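Side: stand seen from behind at about (300,220), blue hook bin mostly hidden behind it at (265,200), pink decoy (232,210). Sleeve candidates are (363,265), with the jar at (397,297). Top: hook bin (243,216), stand (318,242), sleeve (429,230), jar (484,238).

```bash
cat > h.py <<'E'
import numpy as np, cv2
from scipy.spatial.transform import Rotation as R
from workcell import bot
def cloud(name,d):
    P=bot.camera_params(name); H,W=d.shape
    f=H/2/np.tan(np.radians(P['fov_y']/2))
    K=np.array([[f,0,P['cx']],[0,f,P['cy']],[0,0,1.]])
    uv=np.stack(np.meshgrid(np.arange(W),np.arange(H)),-1).reshape(-1,1,2).astype(np.float64)
    s=cv2.undistortPoints(uv,K,np.array([P['k1'],0,0,0,0.]))[:,0]
    z=d.reshape(-1)
    c=np.stack([s[:,0]*z,-s[:,1]*z,-z],1)
    w=R.from_rotvec(P['rotation']).apply(c)+P['xyz']
    w[z<=0]=np.nan
    return w.reshape(H,W,3)
def project(name,p):
    P=bot.camera_params(name); f=200/np.tan(np.radians(P['fov_y']/2))
    c=R.from_rotvec(P['rotation']).inv().apply(np.atleast_2d(p)-P['xyz'])
    s=np.stack([c[:,0]/-c[:,2],-c[:,1]/-c[:,2]],1); r2=(s**2).sum(1,keepdims=True)
    s=s*(1+P['k1']*r2); return s*f+[P['cx'],P['cy']]
E
python3 - <<'E'
from h import *
np.set_printoptions(precision=4,suppress=True)
for n,pts in (("top",[(243,216),(318,235),(318,258),(422,230),(484,238),(350,320),(200,180)]),("side",[(420,340),(300,310),(297,190)])):
    d=np.load(n+"0.npy"); c=cloud(n,d)
    for u,v in pts: print(n,u,v,c[v,u])
    np.save(n+"c.npy",c)
p=np.load("top0rgb.npy")
def crop(x0,y0,x1,y1,k,f):
    cv2.imwrite(f,cv2.resize(p[y0:y1,x0:x1],None,fx=k,fy=k,interpolation=cv2.INTER_CUBIC))
crop(200,180,380,300,4,"pics/t1.png"); crop(400,200,520,270,6,"pics/t2.png")
p=np.load("side0rgb.npy"); crop(200,150,400,300,4,"pics/s1.png")
E
```

```text
top 243 216 [ 0.5027  0.2703 -0.002 ]
top 318 235 [0.4425 0.034  0.2139]
top 318 258 [0.3804 0.0356 0.0132]
top 422 230 [ 0.4687 -0.2649  0.0888]
top 484 238 [ 0.4494 -0.4477  0.0888]
top 350 320 [ 0.1958 -0.0659 -0.0029]
top 200 180 [0.6103 0.408  0.005 ]
side 420 340 [ 0.4226 -0.5898 -0.0003]
side 300 310 [ 0.2345 -0.2868  0.0009]
side 297 190 [0.4318 0.0018 0.2123]
```

View pics/t1.png

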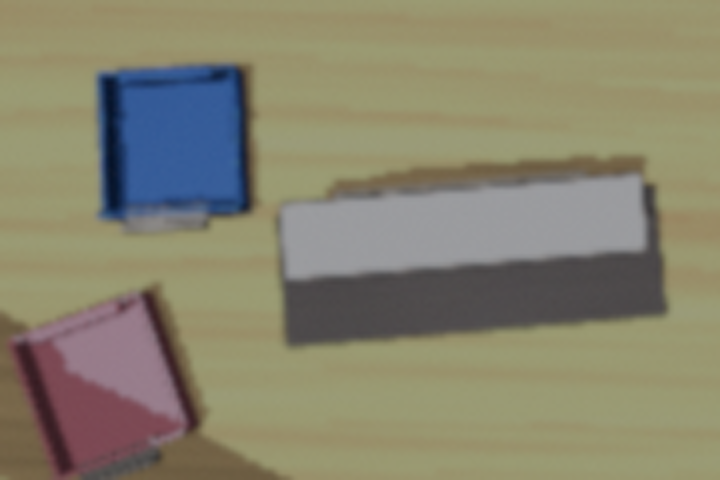

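View pics/s1.png

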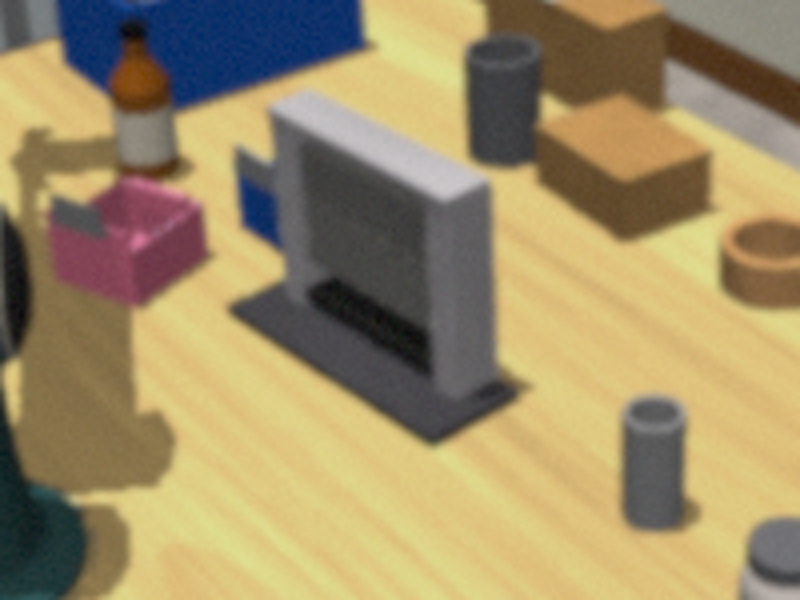

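View pics/t2.png

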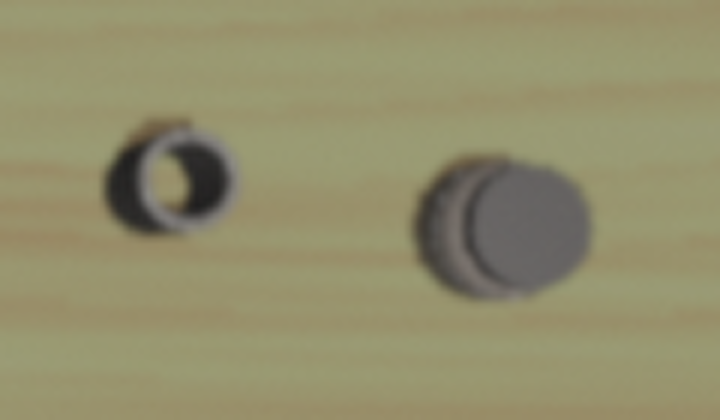

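```bash
python3 - <<'E'
from h import *
np.set_printoptions(precision=4,suppress=True)
c=np.load("topc.npy"); p=np.load("top0rgb.npy")
def box(m,name):
    q=c[m]; r=cv2.minAreaRect((q[:,:2]*1000).astype(np.float32)); print(name,len(q),r,"z med",np.median(q[:,2]))
vv,uu=np.mgrid[:400,:640]
reg=lambda u0,v0,u1,v1:(uu>=u0)&(uu<u1)&(vv>=v0)&(vv<v1)
z=c[...,2]
box(reg(262,215,375,256)&(z>.195)&(z<.23),"stand")
b=reg(218,190,268,242)
box(b&(z>.045)&(z<.08),"rim"); box(b&(z>.085)&(z<.125),"tongue")
box(reg(410,215,445,245)&(z>.08)&(z<.12),"sleeve")
# ray-plane on read corners
P=bot.camera_params("top")
def rp(u,v,zz):
    d=np.ones((400,640)); w=cloud("top",d)
    uv=np.array([[u,v]],np.float32)
    x=cv2.remap(w.astype(np.float32),uv[:,None,0],uv[:,None,1],cv2.INTER_LINEAR)[0,0]
    o=P['xyz']; t=(zz-o[2])/(x[2]-o[2]); return (o+t*(x-o))[:2]
def C(k,u0,v0,L,zz,n):
    a=np.array([rp(u0+(u+.5)/k-.5,v0+(v+.5)/k-.5,zz) for u,v in L]); print(n,a.tolist(),a.mean(0))
    return a
C(4,200,180,[(280,203),(642,175),(645,250),(288,279)],.21,"stand")
a=C(6,400,200,[(140,180),(238,180),(190,127),(190,232)],.1,"sleeve")
for r in range(188,242,2): print(r,' '.join(f"{int(1000*x):4d}" if x==x else "  . " for x in z[r,220:268:2]))
E
python3 - <<'E'
import numpy as np,cv2
p=np.load("top0rgb.npy")
cv2.imwrite("pics/t3.png",cv2.resize(p[188:246,215:275],None,fx=10,fy=10,interpolation=cv2.INTER_CUBIC))
E
```

```text
stand 1728 ((439.2466735839844, 41.874725341796875), (52.00666809082031, 240.7214813232422), 6.135684490203857) z med 0.2105253452178848
rim 307 ((495.5003356933594, 262.5701599121094), (123.18302154541016, 105.90576171875), 5.9107346534729) z med 0.061929176727133495
tongue 51 ((440.8374938964844, 258.3797912597656), (15.234363555908203, 70.36483001708984), 3.752565622329712) z med 0.10523051183360677
sleeve 136 ((468.6295166015625, -288.4757080078125), (46.270057678222656, 48.67182922363281), 1.881410837173462) z med 0.09909421895927573
stand [[0.4514900698401699, 0.16210345691552686], [0.4760649395745977, -0.0765919872787298], [0.42660644179910473, -0.07949431213395815], [0.4016890566453349, 0.1549899369012199]] [0.439  0.0403]
sleeve [[0.4693155160104684, -0.2653797228203586], [0.4703891569698487, -0.31291792818897357], [0.4953921108607866, -0.2895386543435406], [0.4449665562546094, -0.28972055137402414]] [ 0.47   -0.2894]
188    3    0    5   -1    1    2    5    0    1    0    3    3    0    2   -2    8   -4    0    0    0    0   -2    5    1
190    3   -3    3   -4   -3   -1  
[... 2488 characters left out ...]
    5   13    0    7    3    1    3    3    2    7    0    0   65   17   -1    7
232   -6   -9    3   60   30    5   -1   72   81   75   81   72   83   82   78   80   78   79   83   77   67   23    0    2
234    3   -1   83   79   80   86   78   78   82   78   84   73   82   83   80   78   82    9   -2    5   -1   -3    1    0
236    0   -3    0   -1   -7    0   72  107  108  106  103  112  107  105  109  106   78    0    2   -3   -3    0    7    4
238    2    2    1   -1   -4    0   97   82   81    0    3    3    0    5   -2   -6   -1   -1   -2    1   -1    3    0   -1
240   -2    1    1    0    0    1    0    0    3    3    0    0    4   -1    4   -1   -2   -5    2    0   -4    2    0   -7
```

View pics/t3.png

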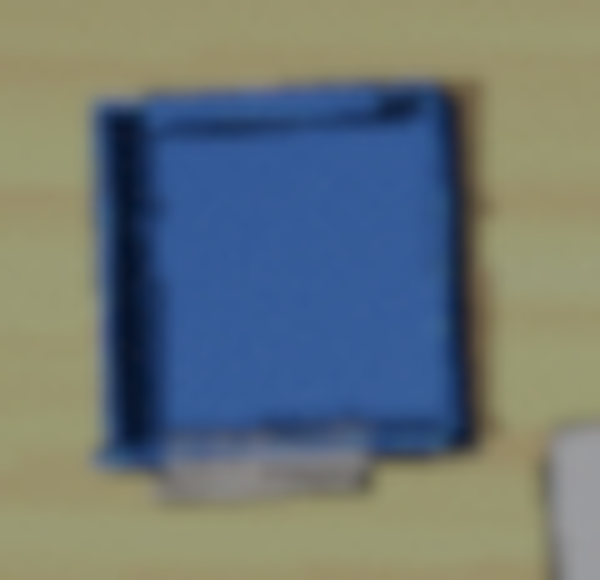

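```bash
cat >> h.py <<'E'
def rp(name,u,v,zz):
    P=bot.camera_params(name); f=200/np.tan(np.radians(P['fov_y']/2))
    K=np.array([[f,0,P['cx']],[0,f,P['cy']],[0,0,1.]])
    s=cv2.undistortPoints(np.array([[[u,v]]],float),K,np.array([P['k1'],0,0,0,0.]))[0,0]
    d=R.from_rotvec(P['rotation']).apply([s[0],-s[1],-1]); o=P['xyz']
    return (o+d*(zz-o[2])/d[2])
def Rz(a): return R.from_euler('z',a,degrees=True)
E
python3 - <<'E'
from h import *
from scipy.optimize import least_squares
np.set_printoptions(precision=4,suppress=True)
k=lambda u,v:(215+(u+.5)/10-.5,188+(v+.5)/10-.5)
# image pt -> bin model (hook frame mm). crop coords
M=[((95,100),(110,52,-15)),((443,80),(110,-52,-15)),((97,465),(0,52,5)),((160,503),(-12,30,32)),((365,490),(-12,-30,32)),
   ((147,95),(110,35,-10)),((160,133),(100,35,-10)),((375,92),(110,-35,-10))]
uv=np.array([k(*m[0]) for m in M]); X=np.array([m[1] for m in M])/1000
def res(q): return (project("top",Rz(q[2]).apply(X)+[q[0],q[1],.075])-uv).ravel()
s=least_squares(res,[.45,.26,5],loss='soft_l1',f_scale=.7); q=s.x; print(q,res(q).reshape(-1,2))
# overlay
B=[[(x,y,z) for x,y in((0,52),(0,-52),(110,-52),(110,52),(0,52))] for z in(-75,-15)]+[[(0,52,5),(0,-52,5)],[(-12,30,32),(-12,-30,32),(-7,-30,32),(-7,30,32),(-12,30,32)],[(100,35,-10),(110,35,-10),(110,-35,-10),(100,-35,-10),(100,35,-10)]]
for n,(u0,v0,w,h,kk) in {"top":(215,188,60,58,10),"side":(240,160,80,60,10)}.items():
    im=np.load(n+"0rgb.npy")[v0:v0+h,u0:u0+w]; im=cv2.resize(im,None,fx=kk,fy=kk,interpolation=cv2.INTER_CUBIC)
    for l in B:
        pp=project(n,Rz(q[2]).apply(np.array(l)/1000)+[q[0],q[1],.075]); pp=((pp-[u0,v0]+.5)*kk-.5).astype(int)
        cv2.polylines(im,[pp],False,(0,255,255),1)
    cv2.imwrite(f"pics/ov_{n}.png",im)
print("grip",Rz(q[2]).apply([.105,0,-.025])+[q[0],q[1],.075])
# stand side view fit check: overlay side stand using yaw
st=np.array([.4392,.0412]); yaw=-5.9+0
E
```

```text
[0.4461 0.257  5.1268] [[ 0.0193  0.2048]
 [ 0.1085 -0.0097]
 [-0.0249  0.485 ]
 [-0.3998  0.0551]
 [ 0.0792  0.0447]
 [ 0.1866  0.1529]
 [-0.9741 -0.2931]
 [ 0.95   -1.0428]]
grip [0.5507 0.2664 0.05  ]
```

View pics/ov_top.png

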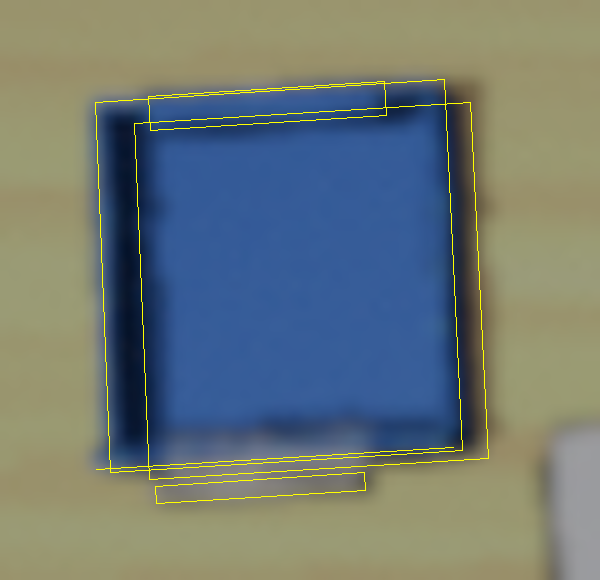

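View pics/ov_side.png

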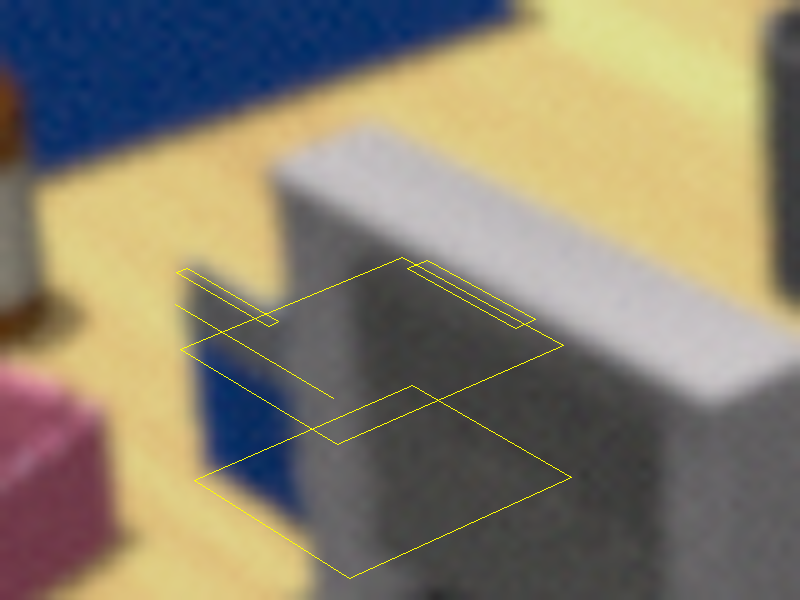

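Run:
```python
from h import *
np.set_printoptions(precision=4,suppress=True)
c=np.load("sidec.npy"); z=c[...,2]
vv,uu=np.mgrid[:400,:640]
reg=lambda u0,v0,u1,v1:(uu>=u0)&(uu<u1)&(vv>=v0)&(vv<v1)
q=c[reg(262,168,328,205)&(z>.2)&(z<.225)]; print(len(q),cv2.minAreaRect((q[:,:2]*1000).astype(np.float32)),np.median(q,0))
q=c[reg(350,245,376,262)&(z>.09)&(z<.11)]; print(len(q),cv2.minAreaRect((q[:,:2]*1000).astype(np.float32)),np.median(q,0))
q=c[reg(255,185,275,215)&(z>.04)&(z<.12)]; print(len(q),np.median(q,0))
k=lambda u,v:(200+(u+.5)/4-.5,150+(v+.5)/4-.5)
for e in [(270,103),(303,92),(490,185),(437,202)]: print(rp("side",*k(*e),.21))
for e in [(622,408),(688,410),(655,396),(655,432)]: print(rp("side",*k(*e),.1))
for n in("top","side"):
    cc=np.load(n+"c.npy")
    z=cc[...,2]; m=(abs(z)<.012)&(cc[...,0]>.25)&(cc[...,0]<.8)&(abs(cc[...,1])<.5); print(n,"bench",np.median(z[m]))
```

```text
605 ((441.46246337890625, 38.87458801269531), (57.86753463745117, 248.12635803222656), 5.771975040435791) [0.4384 0.0223 0.2118]
121 ((471.3155212402344, -292.6861267089844), (48.782588958740234, 47.601158142089844), 15.300458908081055) [ 0.4715 -0.292   0.0994]
211 [0.4392 0.2457 0.0852]
[0.4125 0.1634 0.21  ]
[0.4468 0.1633 0.21  ]
[ 0.4752 -0.0801  0.21  ]
[ 0.4256 -0.0757  0.21  ]
[ 0.4593 -0.2678  0.1   ]
[ 0.497  -0.3017  0.1   ]
[ 0.4894 -0.2716  0.1   ]
[ 0.4588 -0.3073  0.1   ]
top bench 0.0008623079352190199
side bench 0.0028781598721427937
```

```bash
cat >> h.py <<'E'
def rel(pos,Rt,st=None):
    st=st or bot.read_state(); R0=R.from_rotvec(st['tcp_rot'])
    d=R0.inv().apply(np.array(pos)-st['tool_pos'])*1000
    r=np.degrees((R0.inv()*Rt).as_rotvec())
    print("shift",np.round(d,1),"turn",np.round(r,2)," rows>=",np.ceil(max(np.linalg.norm(d)/41.7,np.linalg.norm(r)/7.16)))
# tool orientation for a bin axes yaw (deg) & tip (deg, front up): tool y = bin x, z = -bin z
def Rtool(yaw,tip=0):
    B=R.from_euler('ZY',[yaw,-tip],degrees=True).as_matrix()
    y=B[:,0]; z=-B[:,2]; x=np.cross(y,z); return R.from_matrix(np.stack([x,y,z],1))
def show():
    s=bot.read_state(); print({k:np.round(s[k],4) for k in("time","q","tool_pos","tcp_rot","wrist_force","width")})
    m=R.from_rotvec(s['tcp_rot']).as_matrix(); print("tool y az",np.degrees(np.arctan2(m[1,1],m[0,1])),"z",m[:,2])
E
python3 - <<'E'
from h import *
show(); rel([.5505,.265,.14],Rtool(5.1))
E
```

```text
{'time': np.float64(0.1), 'q': array([ 1.0711,  0.2647,  1.6052, -0.    ,  1.2737, -0.0369]), 'tool_pos': array([0.301 , 0.6034, 0.2301]), 'tcp_rot': array([-0.7204, -3.0574,  0.0031]), 'wrist_force': array([-0.3575, -1.0708, -0.9786]), 'width': np.float64(1.0029)}
tool y az 63.48424294896269 z [-9.56507708e-04 -1.78273817e-03 -9.99997953e-01]
shift [-374.3 -191.3   90.5] turn [-0.11  0.06 58.38]  rows>= 11.0
```

arm_command(targets="-374 -191 0 0 0 58.4 1;-374 -191 0 0 0 58.4 1;-374 -191 0 0 0 58.4 1;-374 -191 0 0 0 58.4 1;-374 -191 0 0 0 58.4 1;-374 -191 0 0 0 58.4 1;-374 -191 0 0 0 58.4 1;-374 -191 90 0 0 58.4 1;-374 -191 90 0 0 58.4 1;-374 -191 90 0 0 58.4 1")

```text
time: 0.93
tool_pos: [0.5364, 0.2854, 0.1591]
tcp_rot: [2.122, 2.316, 0.002]
wrist_force: [0.5, 0.2, -0.1]
width: 0.998
```

Run:
```python
from h import *
show(); rel([.5505,.265,.10],Rtool(5.1))
```

```text
{'time': np.float64(0.9333), 'q': array([0.448 , 0.1914, 1.8296, 0.    , 1.1192, 0.3607]), 'tool_pos': array([0.5364, 0.2854, 0.1591]), 'tcp_rot': array([2.1221e+00, 2.3158e+00, 2.0000e-03]), 'wrist_force': array([ 0.5174,  0.1965, -0.1174]), 'width': np.float64(0.9981)}
tool y az 4.997655598440156 z [ 1.23874066e-03  6.30278538e-04 -9.99999034e-01]
shift [-21.6  12.2  59.1] turn [ 0.07 -0.03 -0.1 ]  rows>= 2.0
```

arm_command(targets="-21.6 12.2 40 0 0 0 1;-21.6 12.2 50 0 0 0 1;-21.6 12.2 50 0 0 0 1;-21.6 12.2 50 0 0 0 1")

```text
time: 1.27
tool_pos: [0.5483, 0.2658, 0.1079]
tcp_rot: [-2.121, -2.315, 0.005]
wrist_force: [0.2, -0.3, 0.1]
width: 1.002
```

Run:
```python
from h import *
show(); rel([.5505,.265,.032],Rtool(5.1))
p,d=bot.read_camera("top"); cv2.imwrite("pics/t4.png",cv2.resize(p[160:250,190:290],None,fx=7,fy=6.6,interpolation=cv2.INTER_CUBIC))
p,d=bot.read_camera("side"); cv2.imwrite("pics/s4.png",cv2.resize(p[100:250,200:400],None,fx=4,fy=4,interpolation=cv2.INTER_CUBIC))
```

```text
{'time': np.float64(1.2667), 'q': array([4.1030e-01, 2.4730e-01, 1.8641e+00, 4.0000e-04, 1.0339e+00,
       3.2250e-01]), 'tool_pos': array([0.5483, 0.2658, 0.1079]), 'tcp_rot': array([-2.1208, -2.3153,  0.005 ]), 'wrist_force': array([ 0.2445, -0.2915,  0.0621]), 'width': np.float64(1.0022)}
tool y az 5.018914042169565 z [-0.00348047 -0.0011685  -0.99999326]
shift [-0.9  2.4 75.9] turn [-0.2   0.05 -0.08]  rows>= 2.0
```

View pics/t4.png

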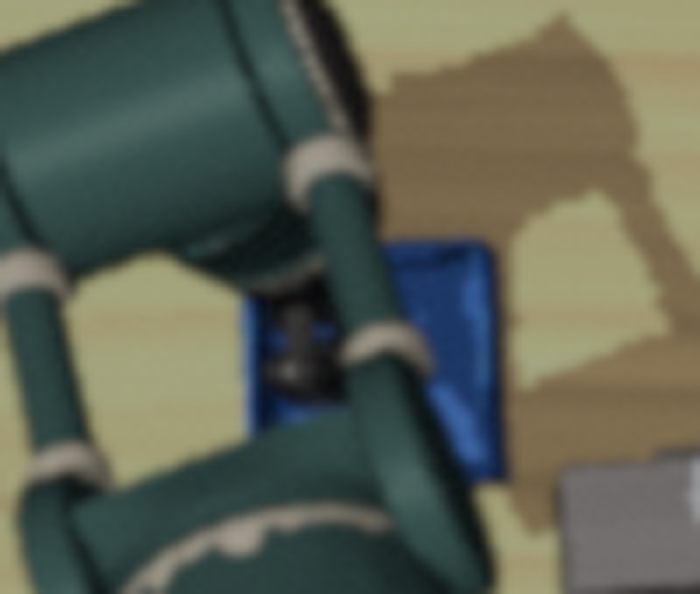

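View pics/s4.png

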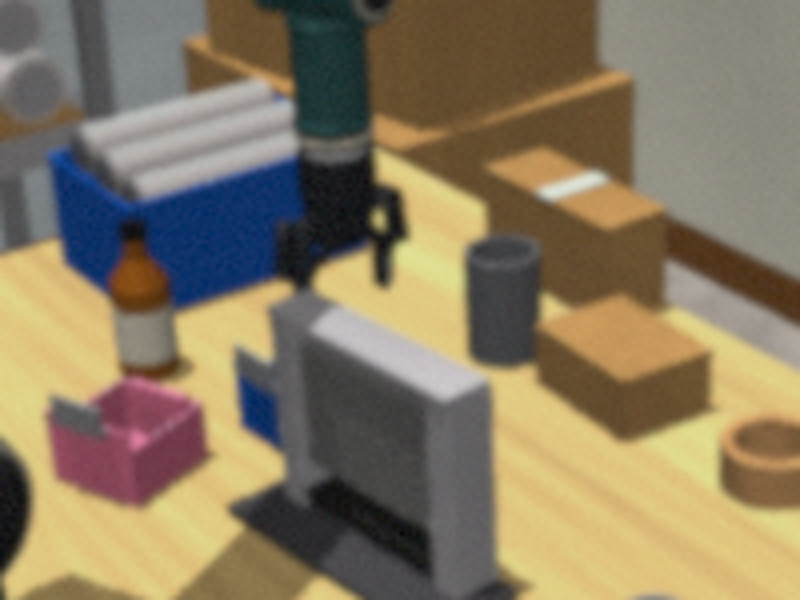

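The gripper straddles the rib line above the bin's front wall, clear of the stand. Now descending.

arm_command(targets="-0.5 2.2 35 0 0 0 1;-0.5 2.2 70 0 0 0 1;-0.5 2.2 76 0 0 0 1;-0.5 2.2 76 0 0 0 1;-0.5 2.2 76 0 0 0 1;-0.5 2.2 76 0 0 0 1")

```text
time: 1.87
tool_pos: [0.5535, 0.2676, 0.0364]
tcp_rot: [2.119, 2.317, 0.007]
wrist_force: [0.3, -0.2, -0.3]
width: 1.004
```

Run:
```python
from h import *
show(); rel([.5505,.265,.032],Rtool(5.1))
```

```text
{'time': np.float64(1.8667), 'q': array([0.4099, 0.3355, 1.9018, 0.    , 0.8997, 0.3204]), 'tool_pos': array([0.5535, 0.2676, 0.0364]), 'tcp_rot': array([2.1186, 2.3172, 0.0066]), 'wrist_force': array([ 0.2867, -0.1682, -0.344 ]), 'width': np.float64(1.0035)}
tool y az 5.125761247159411 z [ 0.00416928  0.00184847 -0.9999896 ]
shift [-2.4 -3.3  4.4] turn [ 0.25 -0.08  0.03]  rows>= 1.0
```

arm_command(targets="-2 -3.3 4 0.2 0 0 1;-2 -3.3 4 0.2 0 0 1;-2 -3.3 4 0.2 0 0 0;-2 -3.3 4 0.2 0 0 0;-2 -3.3 4 0.2 0 0 0;-2 -3.3 4 0.2 0 0 0;-2 -3.3 4 0.2 0 0 0;-2 -3.3 4 0.2 0 0 0;-2 -3.3 4 0.2 0 0 0;-2 -3.3 4 0.2 0 0 0", newtons=60)

```text
time: 2.7
tool_pos: [0.549, 0.2641, 0.0297]
tcp_rot: [-2.119, -2.316, 0.003]
wrist_force: [0.6, -0.5, 0.6]
width: 0.107
```

Run:
```python
from h import *
show()
```

```text
{'time': np.float64(2.7), 'q': array([4.0690e-01, 3.3900e-01, 1.9122e+00, 1.3000e-03, 8.9290e-01,
       3.1740e-01]), 'tool_pos': array([0.549 , 0.2641, 0.0297]), 'tcp_rot': array([-2.1195, -2.3164,  0.0028]), 'wrist_force': array([ 0.5875, -0.4869,  0.6079]), 'width': np.float64(0.1071)}
tool y az 5.082338999077447 z [-2.60004727e-03 -3.66181361e-05 -9.99996619e-01]
```

arm_command(targets="0 0 -20 0 0 0 0;0 0 -60 0 0 0 0;0 0 -100 0 0 0 0;0 0 -140 0 0 0 0;0 0 -170 0 0 0 0;0 0 -170 0 0 0 0;0 0 -170 0 0 0 0;0 0 -170 0 0 0 0")

```text
time: 3.37
tool_pos: [0.548, 0.2635, 0.1979]
tcp_rot: [-2.118, -2.315, 0.008]
wrist_force: [-0.3, 1.1, -3.4]
width: 0.11
```

Run:
```python
from h import *
show()
p,d=bot.read_camera("top"); cv2.imwrite("pics/t5.png",cv2.resize(p[150:260,180:320],None,fx=5.5,fy=5.4,interpolation=cv2.INTER_CUBIC)); np.save("t5.npy",p); np.save("t5d.npy",d)
p,d=bot.read_camera("side"); cv2.imwrite("pics/s5.png",cv2.resize(p[60:210,200:400],None,fx=4,fy=4,interpolation=cv2.INTER_CUBIC)); np.save("s5.npy",p); np.save("s5d.npy",d)
```

```text
{'time': np.float64(3.3667), 'q': array([4.0670e-01, 1.6540e-01, 1.7852e+00, 1.1000e-03, 1.1969e+00,
       3.1750e-01]), 'tool_pos': array([0.548 , 0.2635, 0.1979]), 'tcp_rot': array([-2.1184, -2.3153,  0.0077]), 'wrist_force': array([-0.3236,  1.1308, -3.3952]), 'width': np.float64(0.1104)}
tool y az 5.084469478985462 z [-0.00581505 -0.00136922 -0.99998216]
```

View pics/t5.png

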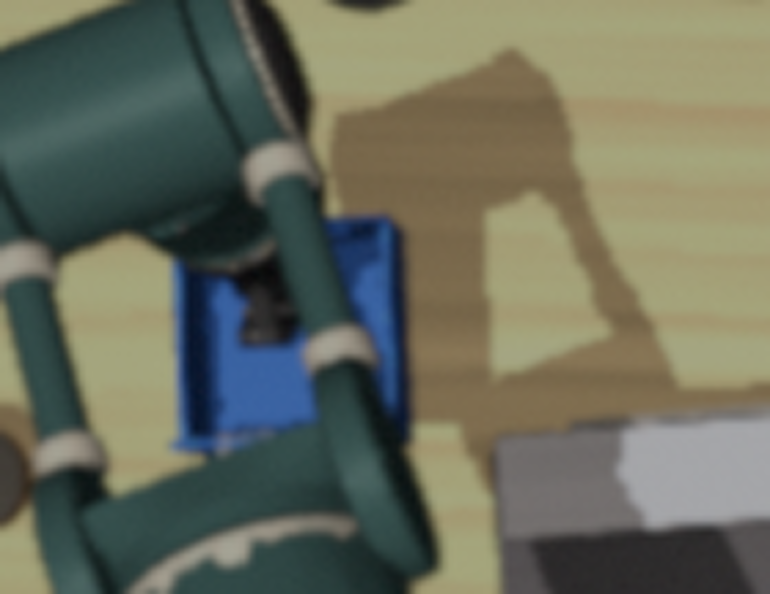

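View pics/s5.png

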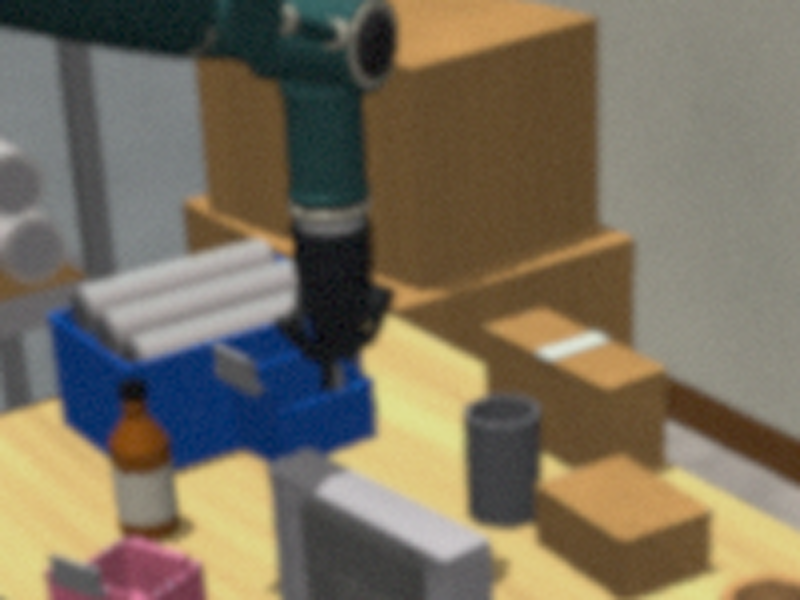

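```bash
cat >> h.py <<'E'
BM=[[(x,y,z) for x,y in((0,52),(0,-52),(110,-52),(110,52),(0,52))] for z in(-75,-15)]+[[(0,52,5),(0,-52,5)],[(-12,30,32),(-12,-30,32),(-7,-30,32),(-7,30,32),(-12,30,32)],[(-12,30,32),(-12,30,0),(-12,-30,0),(-12,-30,32)],[(100,35,-10),(110,35,-10),(110,-35,-10),(100,-35,-10),(100,35,-10)]]
def binpose(st,dy=0,gx=105,gz=45.3):   # hook pos & bin rotation from tool
    Rt=R.from_rotvec(st['tcp_rot']); o=st['tool_pos']+Rt.apply(np.array([-dy,-gx,-gz])/1000)
    m=Rt.as_matrix(); B=R.from_matrix(np.stack([m[:,1],m[:,0],-m[:,2]],1)); return o,B
def overlay(name,im,crop,k,lines,fn,col=(0,255,255)):
    u0,v0,u1,v1=crop; im=cv2.resize(im[v0:v1,u0:u1],None,fx=k,fy=k,interpolation=cv2.INTER_CUBIC)
    for l in lines:
        pp=((project(name,l)-[u0,v0]+.5)*k-.5).astype(int); cv2.polylines(im,[pp],False,col,1)
    cv2.imwrite(fn,im)
SM=[[(x,y,85) for x,y in((-57,120),(-7,120),(-7,-120),(-57,-120),(-57,120))],[(0,-86,56),(0,86,56),(-40,86,56),(-40,-86,56),(0,-86,56)],[(-57,-120,85),(-57,-120,-125)],[(-57,120,85),(-57,120,-125)]]
def standlines(x,y,yaw,z=.125): return [Rz(yaw).apply(np.array(l)/1000)+[x,y,z] for l in SM]
E
python3 - <<'E'
from h import *
s=bot.read_state(); o,B=binpose(s); print(o)
L=[B.apply(np.array(l)/1000)+o for l in BM]
S=standlines(.4718,.0433,6)
overlay("top",np.load("t5.npy"),(200,170,280,250),9,L+S,"pics/t5o.png")
overlay("side",np.load("s5.npy"),(230,100,330,190),8,L+S,"pics/s5o.png")
E
```

```text
[0.44302425 0.2540186  0.24252048]
```

View pics/t5o.png

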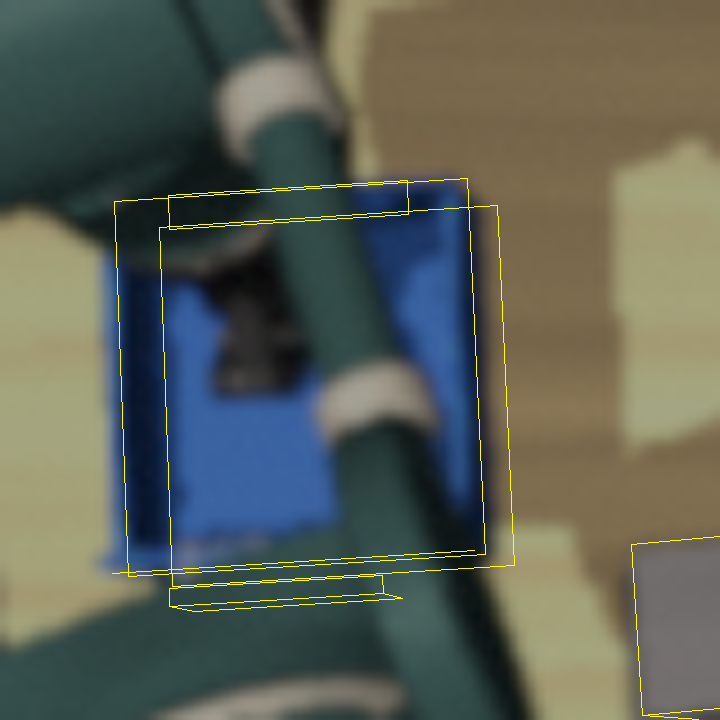

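View pics/s5o.png

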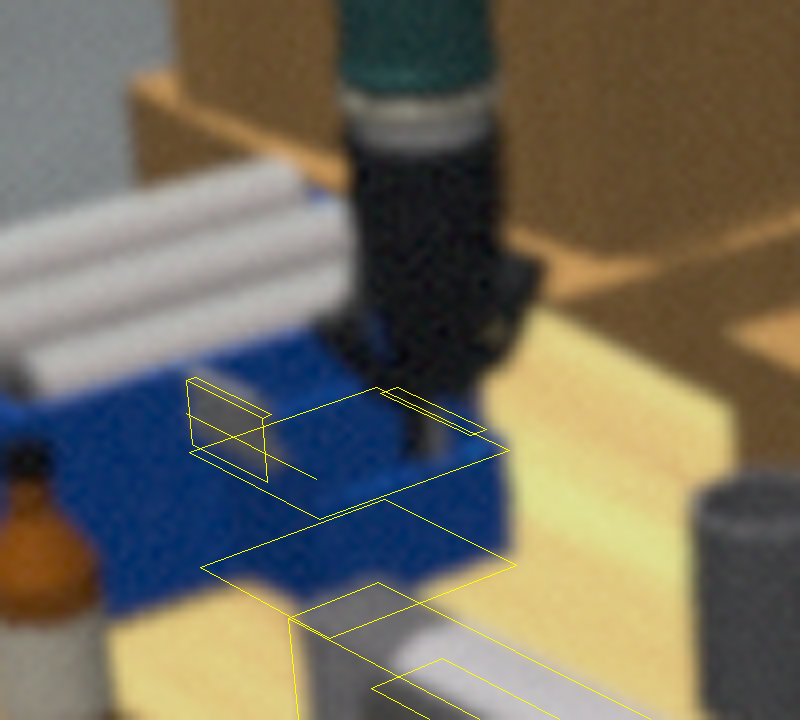

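```bash
cat >> h.py <<'E'
SEAT=np.array([.4712,.0420,.125]); YAW=6.0
def tcp_for(th,n,t,dy=0,seat=None):   # hook at bin-axes coords n (along bin x), t (along bin z) from seat
    B=R.from_euler('ZY',[YAW,-th],degrees=True)
    return (SEAT if seat is None else seat)+B.apply(np.array([n+105,-dy,t-45.3])/1000), Rtool(YAW,th)
E
python3 - <<'E'
from h import *
show()
p0,_=tcp_for(40,15.3,-45); print(p0)
rel([.64,.20,.25],Rtool(6,40))
rel(p0+[.0,0,.0],Rtool(6,40))
E
```

```text
{'time': np.float64(3.4667), 'q': array([4.0670e-01, 1.6690e-01, 1.7866e+00, 1.2000e-03, 1.1970e+00,
       3.1750e-01]), 'tool_pos': array([0.5472, 0.2632, 0.1963]), 'tcp_rot': array([-2.1176, -2.3144,  0.0119]), 'wrist_force': array([-0.0139,  0.3737, -3.7602]), 'width': np.float64(0.1107)}
tool y az 5.083182644068257 z [-0.00851794 -0.00247761 -0.99996065]
[0.62057606 0.05770006 0.13315354]
shift [-71.3  86.3 -54.3] turn [-40.5    0.41  -0.85]  rows>= 6.0
shift [-211.1   55.4   63. ] turn [-40.5    0.41  -0.85]  rows>= 6.0
```

arm_command(targets="-12 14 -9 -7 0 0 0;-24 29 -18 -13.5 0 0 0;-36 43 -27 -20 0 0 0;-48 58 -36 -27 0 0 0;-60 72 -45 -34 0 0 0;-71 86 -54 -40 0 -1 0;-71 86 -54 -40 0 -1 0;-71 86 -54 -40 0 -1 0;-71 86 -54 -40 0 -1 0")

```text
time: 4.22
tool_pos: [0.6404, 0.2008, 0.2512]
tcp_rot: [1.733, 1.927, 0.686]
wrist_force: [-0.2, 1.1, -2.0]
width: 0.112
```

Run:
```python
from h import *
show()
p0,R0=tcp_for(40,15.3,-55)
rel(p0+[.03,0,.05],R0)
rel(p0,R0)
```

```text
{'time': np.float64(4.2167), 'q': array([ 0.3491, -0.1096,  2.1181, -0.3485,  0.4842,  0.4981]), 'tool_pos': array([0.6404, 0.2008, 0.2512]), 'tcp_rot': array([1.7326, 1.9269, 0.6863]), 'wrist_force': array([-0.2453,  1.0986, -1.9504]), 'width': np.float64(0.1117)}
tool y az 6.239947258001341 z [ 0.6333719   0.06137476 -0.77140986]
shift [-142.9  -47.4   60.2] turn [-0.48  0.3   0.19]  rows>= 4.0
shift [-139.5 -102.3   79.7] turn [-0.48  0.3   0.19]  rows>= 5.0
```

arm_command(targets="-36 -12 15 0 0 0 0;-72 -24 30 0 0 0 0;-108 -36 45 0 0 0 0;-143 -47 60 -0.5 0.3 0.2 0;-143 -47 60 -0.5 0.3 0.2 0;-143 -47 60 -0.5 0.3 0.2 0;-143 -47 60 -0.5 0.3 0.2 0")

```text
time: 4.8
tool_pos: [0.6589, 0.0581, 0.1769]
tcp_rot: [1.731, 1.92, 0.703]
wrist_force: [-0.4, 0.2, -2.4]
width: 0.107
```

Run:
```python
from h import *
show()
p0,R0=tcp_for(40,15.3,-55); rel(p0,R0)
s=bot.read_state(); o,B=binpose(s); print(o)
L=[B.apply(np.array(l)/1000)+o for l in BM]; S=standlines(.4712,.0435,6)
p,d=bot.read_camera("top"); overlay("top",p,(250,150,380,260),6,L+S,"pics/t6.png"); cv2.imwrite("pics/t6r.png",cv2.resize(p[150:260,250:380],None,fx=6,fy=5.4,interpolation=cv2.INTER_CUBIC))
p,d=bot.read_camera("side"); overlay("side",p,(240,80,370,200),5,L+S,"pics/s6.png")
```

```text
{'time': np.float64(4.8), 'q': array([ 0.0218, -0.0592,  2.2286,  0.1983,  0.2786, -0.2526]), 'tool_pos': array([0.6589, 0.0581, 0.1769]), 'tcp_rot': array([1.7313, 1.92  , 0.7032]), 'wrist_force': array([-0.3903,  0.2446, -2.3756]), 'width': np.float64(0.1069)}
tool y az 5.867161427151198 z [ 0.64103483  0.06816017 -0.76447926]
shift [  3.5 -57.4  18.9] turn [ 0.14 -0.04 -0.1 ]  rows>= 2.0
[0.55001837 0.04680725 0.14386173]
```

View pics/t6.png

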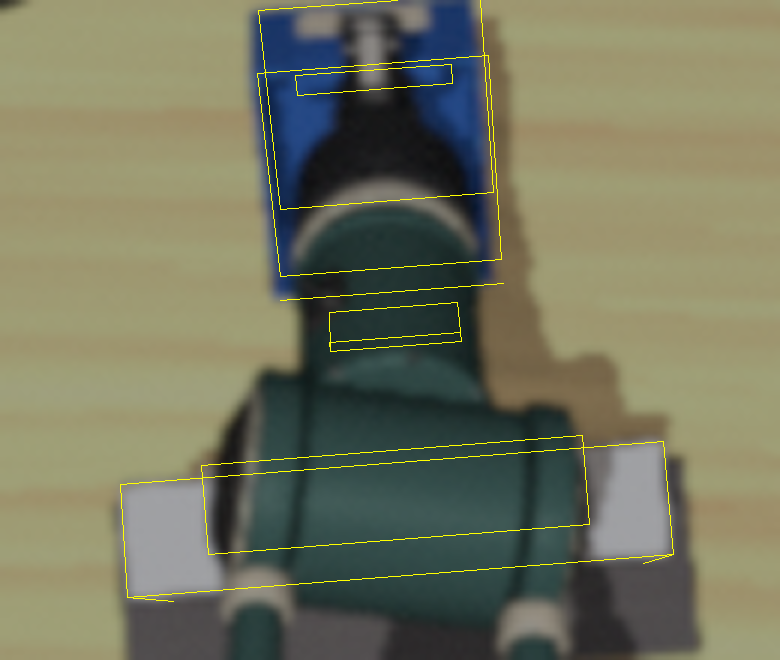

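View pics/s6.png

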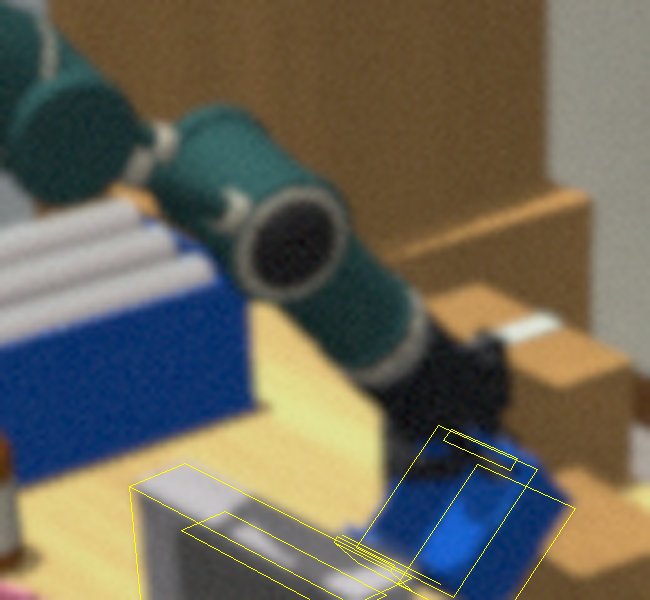

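Run:
```python
from h import *
s=bot.read_state(); m=R.from_rotvec(s['tcp_rot']).as_matrix()
for L in (.2,.22,.24,.26,.28,.3):
    w=s['tool_pos']-L*m[:,2]+np.array([0,-.06,0]); print(L,w,(project("side",w)-[240,80])*5)
SEAT[1]=.041
for t in(-45,):
    p0,R0=tcp_for(40,15.3,t); rel(p0,R0)
```

```text
0.2 [ 0.53089623 -0.01440906  0.33123239] [[414.51430993 354.63531697]]
0.22 [ 0.51802797 -0.0157949   0.34647993] [[399.31196297 339.03402309]]
0.24 [ 0.50515971 -0.01718075  0.36172746] [[383.82814556 323.1486242 ]]
0.26 [ 0.49229145 -0.01856659  0.376975  ] [[368.05608852 306.9724506 ]]
0.28 [ 0.47942319 -0.01995243  0.39222253] [[351.98885628 290.49867817]]
0.3 [ 0.46655493 -0.02133828  0.40747007] [[335.61934567 273.7203282 ]]
shift [  1.4 -59.3   9.5] turn [ 0.33 -0.09  0.04]  rows>= 2.0
```

arm_command(targets="1.5 -30 5 0 0 0 0;1.5 -59 9.5 0.3 0 0 0;1.5 -59 9.5 0.3 0 0 0;1.5 -59 9.5 0.3 0 0 0;1.5 -59 9.5 0.3 0 0 0;1.5 -59 9.5 0.3 0 0 0")

```text
time: 5.4
tool_pos: [0.6223, 0.0568, 0.1355]
tcp_rot: [1.726, 1.921, 0.704]
wrist_force: [0.8, -0.6, -1.7]
width: 0.107
```

Run:
```python
from h import *
show(); SEAT[1]=.041
p0,R0=tcp_for(40,15.3,-45); rel(p0,R0)
p0,R0=tcp_for(40,15.3,0); rel(p0,R0)
s=bot.read_state(); o,B=binpose(s); 
L=[B.apply(np.array(l)/1000)+o for l in BM]; S=standlines(.4712,.0435,6)
p,d=bot.read_camera("top"); overlay("top",p,(250,160,380,260),6,L+S,"pics/t7.png")
p,d=bot.read_camera("side"); overlay("side",p,(280,120,380,210),8,[],"pics/s7.png")
```

```text
{'time': np.float64(5.4), 'q': array([ 0.02  , -0.0708,  2.3322,  0.3045,  0.1875, -0.3657]), 'tool_pos': array([0.6223, 0.0568, 0.1355]), 'tcp_rot': array([1.7263, 1.9211, 0.7044]), 'wrist_force': array([ 0.8442, -0.554 , -1.7403]), 'width': np.float64(0.1066)}
tool y az 6.116660100977431 z [ 0.64279793  0.06875821 -0.76294373]
shift [ 0.1 -2.8  0.7] turn [ 0.28 -0.07  0.09]  rows>= 1.0
shift [  0.1  -2.6 -44.3] turn [ 0.28 -0.07  0.09]  rows>= 2.0
```

View pics/t7.png

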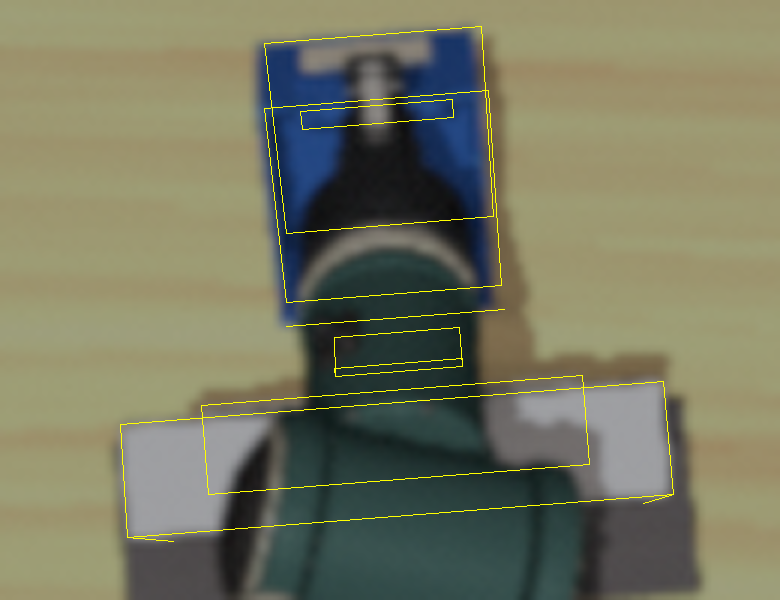

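View pics/s7.png

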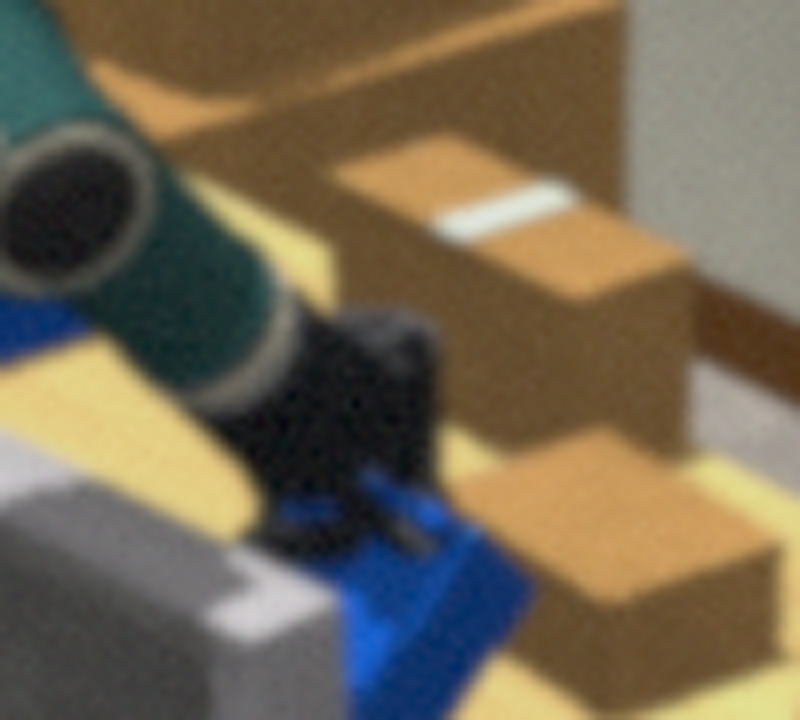

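arm_command(targets="0 -2.6 0 0.3 0 0 0;0 -2.6 -6 0.3 0 0 0;0 -2.6 -12 0.3 0 0 0;0 -2.6 -18 0.3 0 0 0;0 -2.6 -24 0.3 0 0 0;0 -2.6 -24 0.3 0 0 0;0 -2.6 -24 0.3 0 0 0")

```text
time: 6.08
tool_pos: [0.6023, 0.054, 0.1499]
tcp_rot: [1.733, 1.926, 0.697]
wrist_force: [-0.2, 0.0, -2.8]
width: 0.111
```

```bash
cat >> h.py <<'E'
def nt(th=None):
    SEAT[1]=.041
    s=bot.read_state(); o,B=binpose(s)
    e=B.as_matrix(); tip=np.degrees(np.arcsin(e[2,0])); d=B.inv().apply(o-SEAT)*1000
    hz=Rz(YAW).inv().apply(o-SEAT)*1000
    print("tip %.2f yaw %.2f"%(tip,np.degrees(np.arctan2(e[1,0],e[0,0]))),"n,y,t",np.round(d,2),"h rail frame",np.round(hz,2),"F rail",np.round(Rz(YAW).inv().apply(s['wrist_force']),1),"M",np.round(s['torque'],2),"q5 %.3f"%s['q'][4],"t %.2f"%s['time'])
E
python3 - <<'E'
from h import *
nt()
E
```

```text
tip 39.76 yaw 6.03 n,y,t [ 12.25  -0.86 -19.82] h rail frame [22.1  -0.84 -7.41] F rail [-0.2  0.  -2.8] M [-0.04  0.51 -0.02] q5 0.240 t 6.08
```

arm_command(targets="0 0 0 0 0 0 0;0 0 0 0 0 0 0")

```text
time: 6.25
tool_pos: [0.6025, 0.054, 0.1492]
tcp_rot: [1.734, 1.926, 0.696]
wrist_force: [0.3, 0.1, -1.7]
width: 0.109
```

Run:
```python
from h import *
nt()
```

```text
tip 39.71 yaw 6.02 n,y,t [ 11.92  -0.83 -20.36] h rail frame [22.18 -0.81 -8.05] F rail [ 0.3  0.  -1.7] M [-0.04  0.48  0.  ] q5 0.240 t 6.25
```

arm_command(targets="0.8 3.4 0 0 0 0 0;0.8 3.4 0 0 0 0 0;0.8 3.4 -6 0 0 0 0;0.8 3.4 -12 0 0 0 0;0.8 3.4 -14 0 0 0 0;0.8 3.4 -14 0 0 0 0")

```text
time: 6.75
tool_pos: [0.5961, 0.0542, 0.163]
tcp_rot: [1.733, 1.926, 0.697]
wrist_force: [0.2, 0.8, -2.3]
width: 0.106
```

Run:
```python
from h import *
nt()
```

```text
tip 39.77 yaw 6.03 n,y,t [ 1.584e+01 -1.000e-02 -5.800e+00] h rail frame [15.89 -0.    5.67] F rail [ 0.3  0.8 -2.3] M [-0.11  0.45 -0.04] q5 0.274 t 6.75
```

No contact, on line. Feeding further.

arm_command(targets="0 -0.5 -5 0 0 0 0;0 -0.5 -10 0 0 0 0;0 -0.5 -13 0 0 0 0;0 -0.5 -13 0 0 0 0;0 -0.5 -13 0 0 0 0")

```text
time: 7.17
tool_pos: [0.5875, 0.0533, 0.1723]
tcp_rot: [1.733, 1.926, 0.697]
wrist_force: [-0.4, -0.5, -1.9]
width: 0.108
```

Run:
```python
from h import *
nt()
for th in (33,26,19,12,6,0):
    c,s=np.cos(np.radians(th)),np.sin(np.radians(th)); n=(7-5*c+24*s)/2
    p,r=tcp_for(th,n,7); print(th,round(n,1)); rel(p,r)
s=bot.read_state(); o,B=binpose(s); 
p,d=bot.read_camera("side"); overlay("side",p,(280,120,380,210),8,[],"pics/s8.png")
```

```text
tip 39.75 yaw 6.03 n,y,t [15.18 -0.03  6.88] h rail frame [ 7.27 -0.02 14.99] F rail [-0.5 -0.4 -1.9] M [-0.11  0.48 -0.03] q5 0.301 t 7.17
33 7.9
shift [ -0.1 -12.5  12.9] turn [ 6.75 -0.04  0.03]  rows>= 1.0
26 6.5
shift [ -0.1 -21.   25.3] turn [13.75 -0.04  0.03]  rows>= 2.0
19 5.0
shift [ -0.1 -30.8  36.4] turn [20.75 -0.04  0.03]  rows>= 3.0
12 3.5
shift [ -0.1 -41.9  46. ] turn [27.75 -0.04  0.03]  rows>= 4.0
6 2.3
shift [ -0.1 -52.3  53. ] turn [ 3.375e+01 -3.000e-02  4.000e-02]  rows>= 5.0
0 1.0
shift [ -0.1 -63.2  58.8] turn [ 3.975e+01 -3.000e-02  4.000e-02]  rows>= 6.0
```

View pics/s8.png

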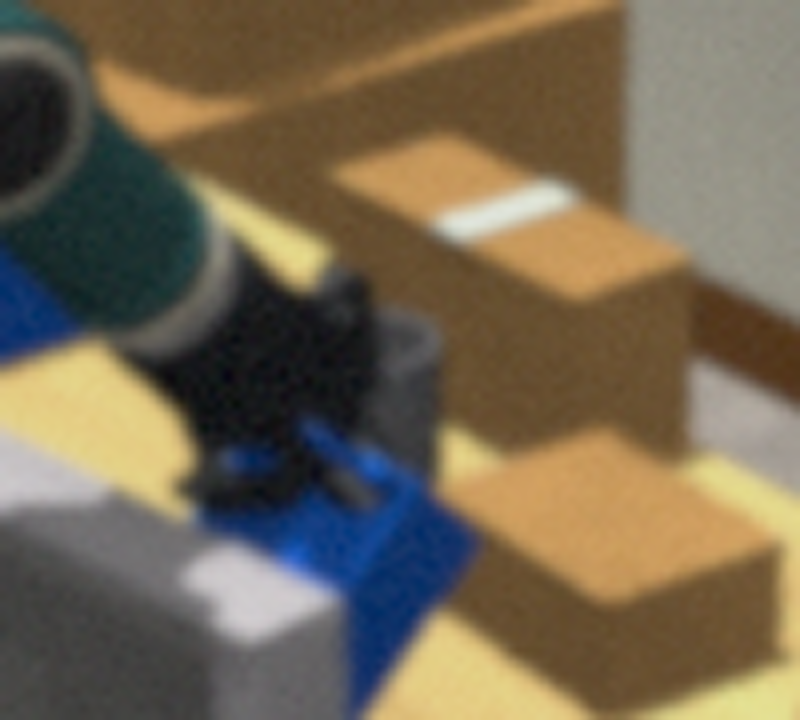

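arm_command(targets="0 -6.5 6.5 3.4 0 0 0;0 -12.5 12.9 6.8 0 0 0;0 -16.7 19 10.2 0 0 0;0 -21 25.3 13.7 0 0 0;0 -26 31 17.2 0 0 0;0 -30.8 36.4 20.7 0 0 0;0 -30.8 36.4 20.7 0 0 0;0 -30.8 36.4 20.7 0 0 0")

```text
time: 7.88
tool_pos: [0.5878, 0.0534, 0.1238]
tcp_rot: [1.938, 2.154, 0.362]
wrist_force: [-0.1, 0.6, -3.0]
width: 0.108
```

Run:
```python
from h import *
nt()
for th in (15.5,12,9,6,3,0):
    c,s=np.cos(np.radians(th)),np.sin(np.radians(th)); n=(7-5*c+24*s)/2
    p,r=tcp_for(th,n,7); print(th,round(n,1)); rel(p,r)
```

```text
tip 19.06 yaw 6.04 n,y,t [5.46 0.01 5.92] h rail frame [3.23 0.01 7.38] F rail [-0.   0.6 -3. ] M [-0.08  0.2  -0.03] q5 0.660 t 7.88
15.5 4.3
shift [-0.1 -3.7  5.6] turn [ 3.56 -0.04  0.04]  rows>= 1.0
12 3.5
shift [-0.1 -7.4 12. ] turn [ 7.06 -0.04  0.04]  rows>= 1.0
9 2.9
shift [ -0.1 -10.9  17.2] turn [10.06 -0.04  0.04]  rows>= 2.0
6 2.3
shift [ -0.1 -14.6  22.2] turn [13.06 -0.04  0.05]  rows>= 2.0
3 1.6
shift [ -0.1 -18.6  26.9] turn [16.06 -0.04  0.05]  rows>= 3.0
0 1.0
shift [ -0.1 -22.8  31.4] turn [19.06 -0.04  0.05]  rows>= 3.0
```

Still no contact; continuing to about 6°.

arm_command(targets="0 -3.7 5.6 3.5 0 0 0;0 -7.4 12 7 0 0 0;0 -11 17 10 0 0 0;0 -14.6 22.2 13 0 0 0;0 -14.6 22.2 13 0 0 0;0 -14.6 22.2 13 0 0 0")

```text
time: 8.38
tool_pos: [0.5804, 0.0527, 0.0981]
tcp_rot: [2.052, 2.281, 0.122]
wrist_force: [-0.9, -0.2, -2.2]
width: 0.109
```

Run:
```python
from h import *
nt()
for th,t in ((3,5),(0,5),(0,0)):
    c,s=np.cos(np.radians(th)),np.sin(np.radians(th)); n=(7-5*c+24*s)/2
    p,r=tcp_for(th,n,t); print(th,round(n,1)); rel(p,r)
```

```text
tip 6.09 yaw 6.04 n,y,t [1.38 0.07 6.87] h rail frame [0.64 0.07 6.97] F rail [-0.9 -0.1 -2.2] M [-0.02 -0.07 -0.01] q5 0.878 t 8.38
3 1.6
shift [-0.2 -2.1  7.6] turn [ 3.09 -0.04  0.04]  rows>= 1.0
0 1.0
shift [-0.2 -5.3 12.9] turn [ 6.09 -0.04  0.05]  rows>= 1.0
0 1.0
shift [-0.2 -5.8 17.9] turn [ 6.09 -0.04  0.05]  rows>= 1.0
```

arm_command(targets="0 -2.1 7.6 3.1 0 0 0;0 -5.3 12.9 6.1 0 0 0;0 -5.3 12.9 6.1 0 0 0;0 -5.3 12.9 6.1 0 0 0")

```text
time: 8.72
tool_pos: [0.5765, 0.0522, 0.0849]
tcp_rot: [-2.101, -2.335, -0.001]
wrist_force: [0.1, 0.4, -3.1]
width: 0.112
```

Run:
```python
from h import *
nt()
p,d=bot.read_camera("top"); overlay("top",p,(255,165,375,260),6.6,standlines(.4712,.0435,6),"pics/t9.png")
p,d=bot.read_camera("side"); overlay("side",p,(260,120,370,220),7,[],"pics/s9.png")
```

```text
tip 0.02 yaw 6.05 n,y,t [0.85 0.06 5.21] h rail frame [0.85 0.06 5.21] F rail [ 0.1  0.4 -3.1] M [-0.05 -0.05  0.02] q5 0.974 t 8.72
```

View pics/t9.png

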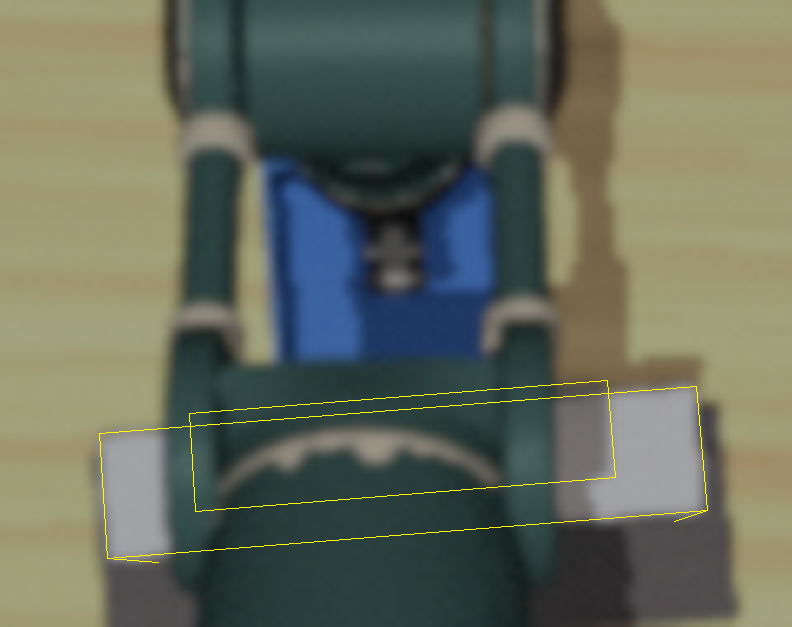

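View pics/s9.png

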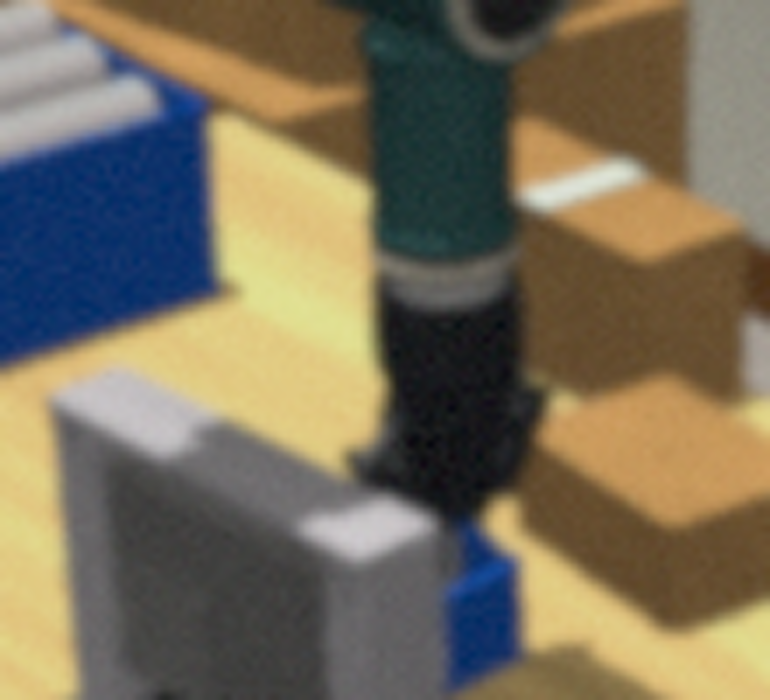

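arm_command(targets="0 0 2 0 0 0 0;0 0 4 0 0 0 0;0 0 5 0 0 0 0;0 0 5 0 0 0 0;0 0 5 0 0 0 0")

```text
time: 9.23
tool_pos: [0.5764, 0.0522, 0.0799]
tcp_rot: [-2.1, -2.334, 0.002]
wrist_force: [-0.1, -0.9, -2.9]
width: 0.11
```

Run:
```python
from h import *
nt()
s=bot.read_state(); o,B=binpose(s,dy=0)
L=[B.apply(np.array(l)/1000)+o for l in BM[:2]]
p,d=bot.read_camera("top"); overlay("top",p,(285,180,340,225),14,L,"pics/t10.png")
```

```text
tip -0.10 yaw 6.05 n,y,t [0.83 0.03 0.4 ] h rail frame [0.83 0.03 0.4 ] F rail [-0.2 -0.8 -2.9] M [-0.05 -0.09 -0.03] q5 0.967 t 9.23
```

View pics/t10.png

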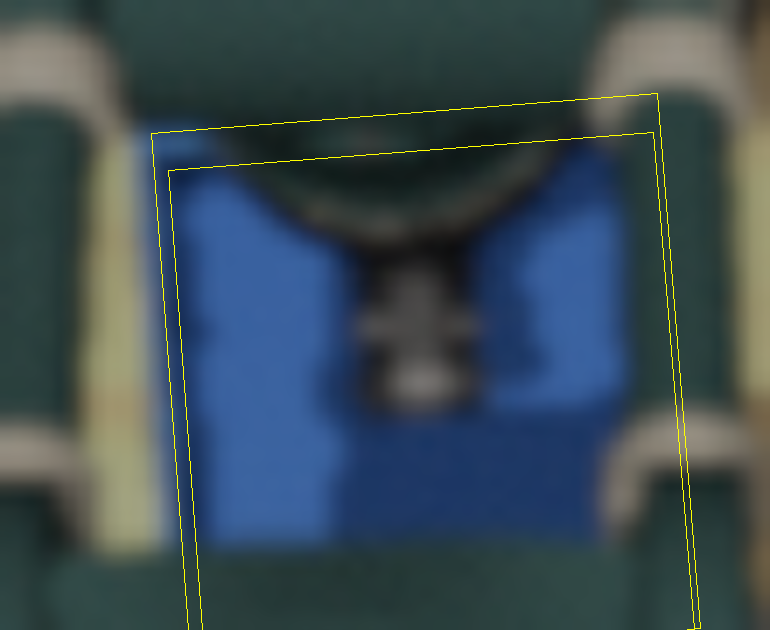

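arm_command(targets="0 0 1 0 0 0 0;0 0 2 0 0 0 0;0 0 2 0 0 0 0;0 0 2 0 0 0 0")

```text
time: 9.62
tool_pos: [0.5766, 0.0522, 0.0783]
tcp_rot: [-2.1, -2.334, 0.002]
wrist_force: [-1.4, 0.0, 2.2]
width: 0.108
```

Run:
```python
from h import *
nt()
```

```text
tip -0.10 yaw 6.05 n,y,t [ 1.08  0.02 -1.19] h rail frame [ 1.07  0.02 -1.19] F rail [-1.4  0.2  2.2] M [-0.1   0.48  0.06] q5 0.964 t 9.62
```

arm_command(targets="0 -1 -0.5 0 0 0 0;0 -2 -0.5 0 0 0 0;0 -2 -0.5 0 0 0 0;0 -2 -0.5 0 0 0 0")

```text
time: 9.95
tool_pos: [0.5757, 0.0521, 0.0792]
tcp_rot: [2.101, 2.335, 0.001]
wrist_force: [3.6, 0.1, 2.1]
width: 0.109
```

Run:
```python
from h import *
nt()
```

```text
tip 0.05 yaw 6.05 n,y,t [ 0.06 -0.   -0.57] h rail frame [ 0.07 -0.   -0.57] F rail [ 3.6 -0.3  2.1] M [ 0.05 -0.16  0.1 ] q5 0.963 t 9.95
```

arm_command(targets="0 0 0 0 0 0 0.4;0 0 0 0 0 0 0.4;0 0 0 0 0 0 0.4;0 0 0 0 0 0 0.4;0 0 0 0 0 0 0.4;0 0 0 0 0 0 0.4")

```text
time: 10.45
tool_pos: [0.5742, 0.052, 0.0782]
tcp_rot: [-2.1, -2.334, 0.002]
wrist_force: [0.1, -0.7, 0.3]
width: 0.399
```

Run:
```python
from h import *
nt()
p,d=bot.read_camera("top"); overlay("top",p,(285,180,340,225),14,[],"pics/t11.png")
p,d=bot.read_camera("side"); overlay("side",p,(280,150,360,220),9,[],"pics/s11.png")
```

```text
tip -0.14 yaw 6.04 n,y,t [-1.31  0.03 -1.25] h rail frame [-1.32  0.03 -1.24] F rail [-0.  -0.7  0.3] M [0.05 0.02 0.01] q5 0.964 t 10.45
```

View pics/t11.png

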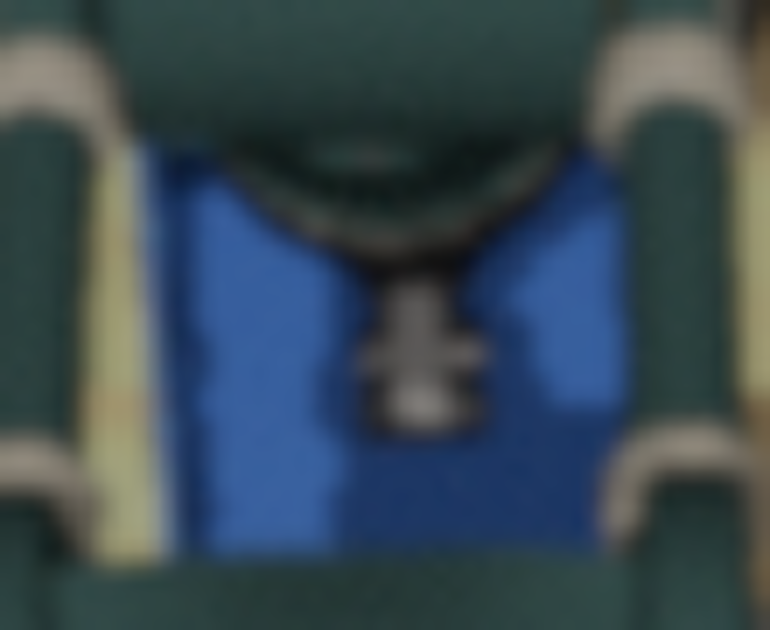

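View pics/s11.png

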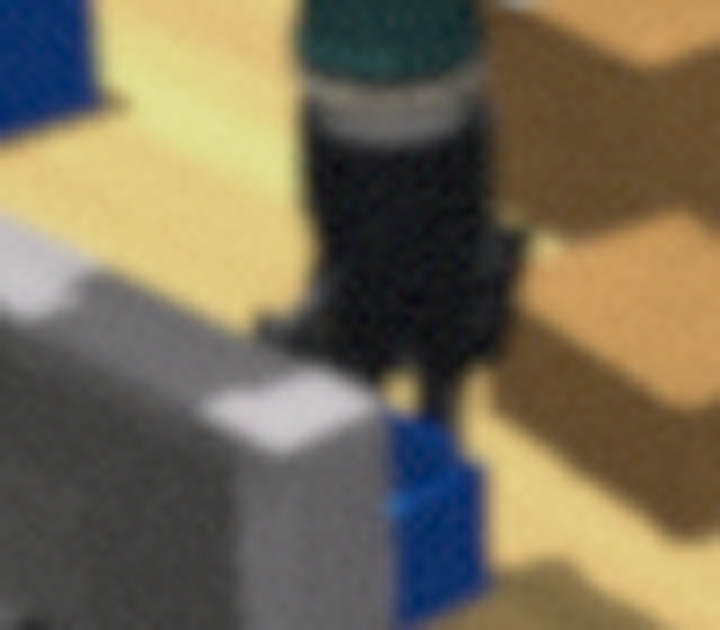

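Bin stays up with the fingers open. Retracting straight up.

arm_command(targets="0 1 -15 0 0 0 0.4;0 1 -45 0 0 0 0.4;0 1 -85 0 0 0 0.4;0 1 -125 0 0 0 0.6;0 1 -165 0 0 0 0.8;-40 1 -180 0 0 0 1;-80 1 -180 0 0 0 1;-120 1 -180 0 0 0 1;-160 1 -180 0 0 0 1;-200 1 -180 0 0 0 1")

```text
time: 11.38
tool_pos: [0.5969, -0.1485, 0.2589]
tcp_rot: [-2.1, -2.335, 0.001]
wrist_force: [0.9, 0.5, 0.1]
width: 1.003
```

Run:
```python
from h import *
show()
# hung model
SEATM=np.array([.4712,.0435,.125]); B=Rz(6)
L=[B.apply(np.array(l)/1000)+SEATM for l in BM]
p,d=bot.read_camera("top"); np.save("t12.npy",p);np.save("t12d.npy",d); overlay("top",p,(255,165,375,260),6.6,L+standlines(*SEATM[:2],6),"pics/t12.png")
p,d=bot.read_camera("side"); np.save("s12.npy",p);np.save("s12d.npy",d); overlay("side",p,(250,150,360,240),7,[],"pics/s12.png")
```

```text
{'time': np.float64(11.3833), 'q': array([-2.8420e-01,  1.3640e-01,  1.7046e+00, -3.0000e-04,  1.3015e+00,
       -3.9020e-01]), 'tool_pos': array([ 0.5969, -0.1485,  0.2589]), 'tcp_rot': array([-2.1001e+00, -2.3355e+00,  1.0000e-03]), 'wrist_force': array([0.8725, 0.5406, 0.1022]), 'width': np.float64(1.0033)}
tool y az 6.0746328940474035 z [-9.58009373e-04  2.65360905e-05 -9.99999541e-01]
```

View pics/t12.png

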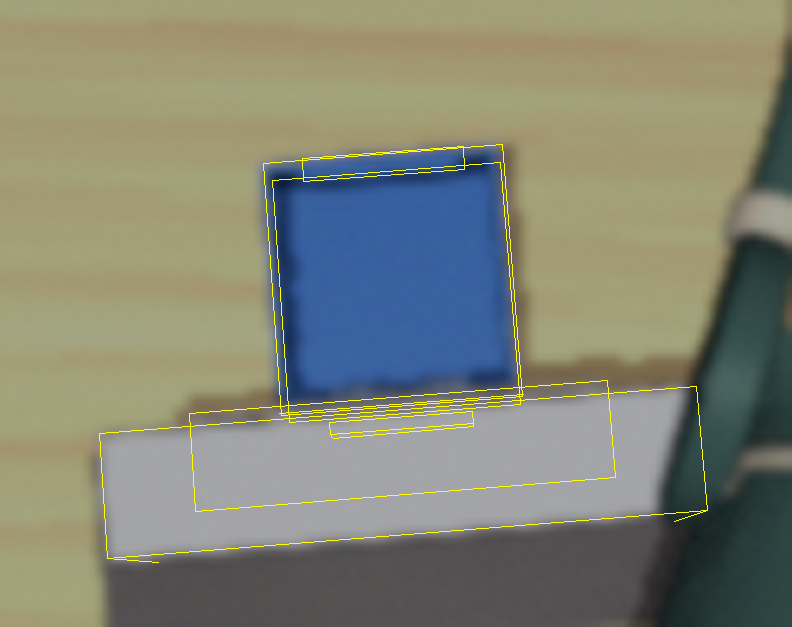

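View pics/s12.png

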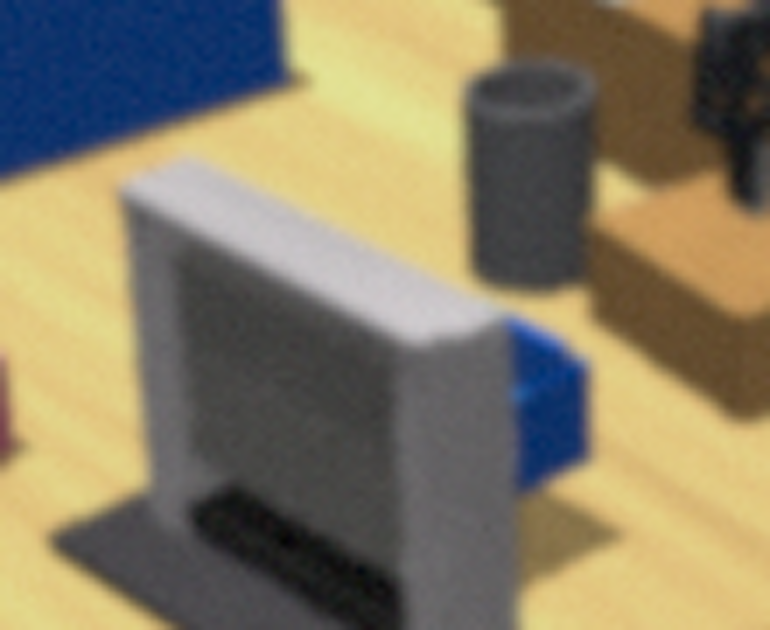

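```bash
cat >> h.py <<'E'
def Rs(az): 
    y=np.array([np.cos(np.radians(az)),np.sin(np.radians(az)),0]); z=np.array([0,0,-1.]); return R.from_matrix(np.stack([np.cross(y,z),y,z],1))
E
python3 - <<'E'
from h import *
rel([.470,-.2915,.16],Rs(-84))
E
```

```text
shift [-125.4 -140.    98.8] turn [2.000e-02 1.800e-01 8.973e+01]  rows>= 13.0
```

arm_command(targets="-125 -140 30 0 0 89.7 1;-125 -140 30 0 0 89.7 1;-125 -140 30 0 0 89.7 1;-125 -140 30 0 0 89.7 1;-125 -140 50 0 0 89.7 1;-125 -140 99 0 0 89.7 1;-125 -140 99 0 0 89.7 1;-125 -140 99 0 0 89.7 1;-125 -140 99 0 0 89.7 1;-125 -140 99 0 0 89.7 1")

```text
time: 12.32
tool_pos: [0.4703, -0.285, 0.1588]
tcp_rot: [-3.071, -0.655, 0.004]
wrist_force: [0.7, 0.1, 1.0]
width: 1.0
```

Run:
```python
from h import *
show(); rel([.470,-.2915,.16],Rs(-84))
```

```text
{'time': np.float64(12.3167), 'q': array([-5.8990e-01,  8.8100e-02,  1.9479e+00, -5.0000e-04,  1.1087e+00,
        5.6110e-01]), 'tool_pos': array([ 0.4703, -0.285 ,  0.1588]), 'tcp_rot': array([-3.0707, -0.6546,  0.0039]), 'wrist_force': array([0.6855, 0.1497, 0.992 ]), 'width': np.float64(1.0001)}
tool y az -65.93258727272637 z [-0.00281598  0.00138801 -0.99999507]
shift [-2.9  5.8 -1.2] turn [-0.12  0.14 18.07]  rows>= 3.0
```

arm_command(targets="-2.9 5.8 0 0 0 7 1;-2.9 5.8 0 0 0 14 1;-2.9 5.8 0 0 0 18 1;-2.9 5.8 0 0 0 18 1;-2.9 5.8 0 0 0 18 1")

```text
time: 12.73
tool_pos: [0.4705, -0.2917, 0.1595]
tcp_rot: [-3.136, -0.18, 0.003]
wrist_force: [-0.0, 1.1, 0.9]
width: 0.995
```

Run:
```python
from h import *
show(); rel([.470,-.2915,.062],Rs(-84))
p,d=bot.read_camera("side"); overlay("side",p,(310,190,420,290),7,[],"pics/s13.png")
p,d=bot.read_camera("top"); overlay("top",p,(380,190,500,270),6,[],"pics/t13.png")
```

```text
{'time': np.float64(12.7333), 'q': array([-5.9960e-01,  9.3600e-02,  1.9406e+00, -6.0000e-04,  1.1093e+00,
        8.5670e-01]), 'tool_pos': array([ 0.4705, -0.2917,  0.1595]), 'tcp_rot': array([-3.1357e+00, -1.8020e-01,  2.9000e-03]), 'wrist_force': array([-0.0097,  1.1011,  0.8863]), 'width': np.float64(0.9949)}
tool y az -83.42285153524425 z [-1.88867110e-03  5.92738962e-04 -9.99998041e-01]
shift [-0.3 -0.2 97.5] turn [-0.05  0.1   0.58]  rows>= 3.0
```

View pics/s13.png

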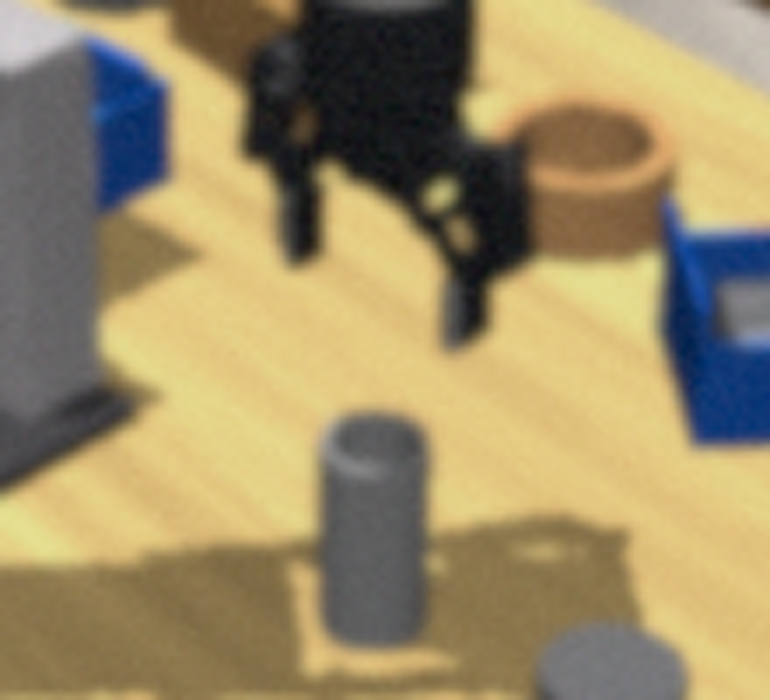

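View pics/t13.png

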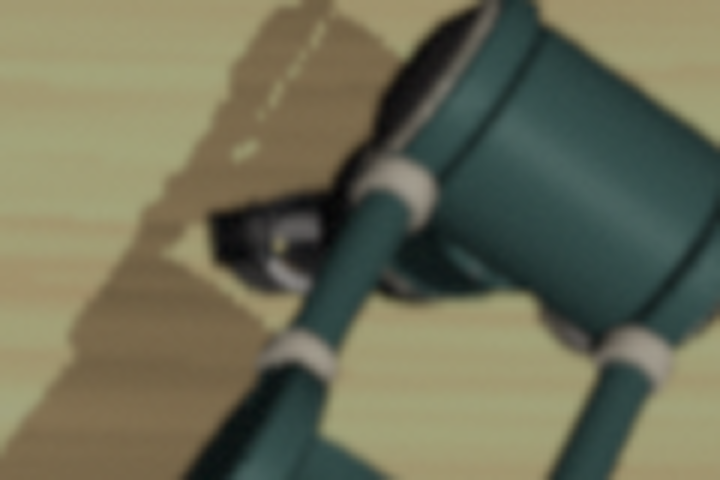

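arm_command(targets="0 0 35 0 0 0 1;0 0 70 0 0 0 1;0 0 97 0 0 0 1;0 0 97 0 0 0 1;0 0 97 0 0 0 1;0 0 97 0 0 0 1")

```text
time: 13.33
tool_pos: [0.4712, -0.2929, 0.064]
tcp_rot: [3.136, 0.177, -0.001]
wrist_force: [-0.2, 0.6, 0.1]
width: 1.0
```

Run:
```python
from h import *
show(); rel([.470,-.2915,.062],Rs(-84))
```

```text
{'time': np.float64(13.3333), 'q': array([-6.0050e-01,  2.0210e-01,  2.0141e+00, -1.0000e-03,  9.2530e-01,
        8.5820e-01]), 'tool_pos': array([ 0.4712, -0.2929,  0.064 ]), 'tcp_rot': array([ 3.1359e+00,  1.7690e-01, -6.0000e-04]), 'wrist_force': array([-0.166 ,  0.604 ,  0.1353]), 'width': np.float64(0.9999)}
tool y az -83.54354650811966 z [-3.18867128e-04 -7.35583365e-04 -9.99999679e-01]
shift [-1.1 -1.5  2. ] turn [0.04 0.02 0.46]  rows>= 1.0
```

arm_command(targets="-1 -1 2 0 0 0 1;-1 -1 2 0 0 0 0;-1 -1 2 0 0 0 0;-1 -1 2 0 0 0 0;-1 -1 2 0 0 0 0;-1 -1 2 0 0 0 0;-1 -1 2 0 0 0 0;-1 -1 2 0 0 0 0", newtons=60)

```text
time: 14.0
tool_pos: [0.4699, -0.2916, 0.0622]
tcp_rot: [3.137, 0.176, -0.0]
wrist_force: [-1.1, 2.2, 7.0]
width: 0.577
```

Run:
```python
from h import *
show()
```

```text
{'time': np.float64(14.0), 'q': array([-6.0020e-01,  2.0150e-01,  2.0189e+00, -3.0000e-04,  9.2140e-01,
        8.5880e-01]), 'tool_pos': array([ 0.4699, -0.2916,  0.0622]), 'tcp_rot': array([ 3.1365e+00,  1.7590e-01, -4.0000e-04]), 'wrist_force': array([-1.112 ,  2.1904,  7.0193]), 'width': np.float64(0.577)}
tool y az -83.57995125986848 z [-2.57615592e-04 -1.47829162e-04 -9.99999956e-01]
```

Run:
```python
from h import *
rel([.50,-.29,.235],Rs(-84));rel([.575,-.1,.235],Rs(-84));rel([.575,.052,.235],Rs(-84)); rel([.526,.0478,.235],Rs(-84))
```

```text
shift [  30.     1.8 -172.8] turn [0.01 0.02 0.42]  rows>= 5.0
shift [ 125.8 -178.6 -172.9] turn [0.01 0.02 0.42]  rows>= 7.0
shift [ 142.8 -329.6 -172.9] turn [0.01 0.02 0.42]  rows>= 10.0
shift [  93.6 -330.9 -172.9] turn [0.01 0.02 0.42]  rows>= 10.0
```

arm_command(targets="0 0 -15 0 0 0 0;0 0 -40 0 0 0 0;0 0 -75 0 0 0 0;0 0 -110 0 0 0 0;0 0 -145 0 0 0 0;0 0 -173 0 0 0 0;0 0 -173 0 0 0 0")

```text
time: 14.58
tool_pos: [0.4726, -0.2937, 0.2409]
tcp_rot: [3.13, 0.176, 0.012]
wrist_force: [1.8, -0.7, -3.4]
width: 0.578
```

Run:
```python
from h import *
show()
for p in ([.575,-.2,.235],[.575,-.05,.235],[.575,.052,.235],[.526,.0478,.235]): rel(p,Rs(-84))
```

```text
{'time': np.float64(14.5833), 'q': array([-6.0020e-01,  2.6900e-02,  1.8557e+00, -9.0000e-04,  1.2486e+00,
        8.5860e-01]), 'tool_pos': array([ 0.4726, -0.2937,  0.2409]), 'tcp_rot': array([3.1296, 0.1759, 0.012 ]), 'wrist_force': array([ 1.803 , -0.7105, -3.4144]), 'width': np.float64(0.5776)}
tool y az -83.56933014077285 z [ 0.00806792 -0.00657519 -0.99994584]
shift [112.2 -81.6   6.1] turn [ 0.42 -0.42  0.43]  rows>= 4.0
shift [ 129.  -230.7    5.1] turn [ 0.42 -0.42  0.43]  rows>= 7.0
shift [ 140.4 -332.     4.5] turn [ 0.42 -0.42  0.43]  rows>= 9.0
shift [  91.3 -333.4    4.1] turn [ 0.42 -0.42  0.43]  rows>= 9.0
```

arm_command(targets="25 -10 3 0 0 0 0;55 -30 3 0 0 0 0;85 -55 3 0 0 0 0;110 -82 3 0 0 0.4 0;120 -115 3 0 0 0.4 0;122 -150 3 0 0 0.4 0;126 -190 3 0 0 0.4 0;129 -230 3 0 0 0.4 0;133 -265 3 0 0 0.4 0;137 -300 3 0 0 0.4 0")

```text
time: 15.42
tool_pos: [0.5701, 0.0238, 0.2277]
tcp_rot: [-3.137, -0.166, 0.009]
wrist_force: [0.9, 0.2, -5.0]
width: 0.578
```

Run:
```python
from h import *
show()
for p in ([.575,.052,.235],[.526,.0478,.235]): rel(p,Rs(-84))
```

```text
{'time': np.float64(15.4167), 'q': array([-2.0000e-03,  7.3600e-02,  1.8313e+00,  3.0000e-04,  1.2425e+00,
        1.4632e+00]), 'tool_pos': array([0.5701, 0.0238, 0.2277]), 'tcp_rot': array([-3.1367, -0.1656,  0.0091]), 'wrist_force': array([ 0.8834,  0.2294, -4.9504]), 'width': np.float64(0.5776)}
tool y az -83.95682533049413 z [-5.81598545e-03  2.54603276e-04 -9.99983055e-01]
shift [  7.8 -27.5  -7.3] turn [-0.05  0.33  0.04]  rows>= 1.0
shift [-41.4 -28.5  -7. ] turn [-0.05  0.33  0.04]  rows>= 2.0
```

arm_command(targets="0 -14 -6 0 0 0 0;-13 -28 -6 0 0.2 0 0;-26 -28.5 -6 0 0.2 0 0;-40 -28.5 -6 0 0.2 0 0;-40 -28.5 -6 0 0.2 0 0;-40 -28.5 -6 0 0.2 0 0;-40 -28.5 -6 0 0.2 0 0")

```text
time: 16.0
tool_pos: [0.5292, 0.0458, 0.2356]
tcp_rot: [-3.137, -0.164, -0.002]
wrist_force: [0.1, 0.7, -4.3]
width: 0.58
```

Run:
```python
from h import *
show()
rel([.526,.0478,.235],Rs(-84))
p,d=bot.read_camera("side"); overlay("side",p,(260,120,370,220),7,[],"pics/s14.png")
p,d=bot.read_camera("top"); overlay("top",p,(260,165,380,250),6.4,[],"pics/t14.png")
```

```text
{'time': np.float64(16.0), 'q': array([ 3.9200e-02, -1.2500e-02,  1.9052e+00,  6.0000e-04,  1.2479e+00,
        1.5050e+00]), 'tool_pos': array([0.5292, 0.0458, 0.2356]), 'tcp_rot': array([-3.1368e+00, -1.6450e-01, -1.7000e-03]), 'wrist_force': array([ 0.077 ,  0.672 , -4.2584]), 'width': np.float64(0.5801)}
tool y az -83.99751765277146 z [ 1.03293525e-03  5.67445354e-04 -9.99999306e-01]
shift [-3.  -2.3  0.6] turn [-0.03 -0.06  0.  ]  rows>= 1.0
```

View pics/s14.png

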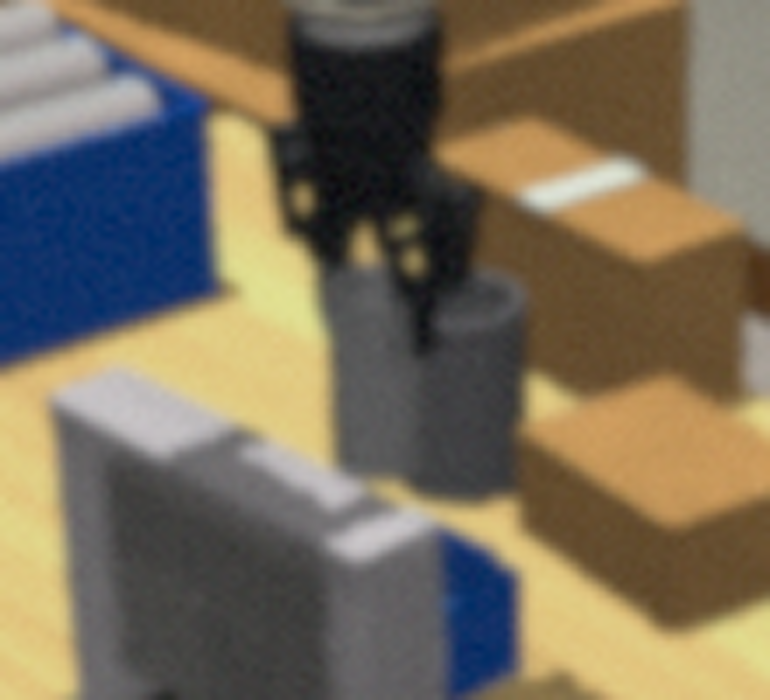

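View pics/t14.png

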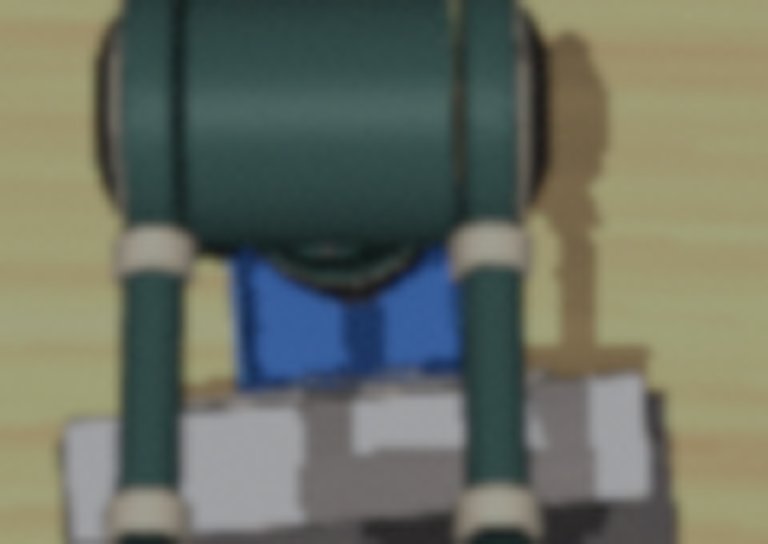

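arm_command(targets="-2 -2 10 0 0 0 0;-2 -2 30 0 0 0 0;-2 -2 55 0 0 0 0;-2 -2 80 0 0 0 0;-2 -2 100 0 0 0 0;-2 -2 108 0 0 0 0;-2 -2 108 0 0 0 0;-2 -2 108 0 0 0 0")

```text
time: 16.77
tool_pos: [0.5273, 0.0479, 0.1283]
tcp_rot: [-3.137, -0.165, -0.001]
wrist_force: [-0.0, -0.1, -4.6]
width: 0.581
```

Run:
```python
from h import *
show()
rel([.527,.0478,.116],Rs(-84))
p,d=bot.read_camera("side"); overlay("side",p,(260,120,370,220),7,[],"pics/s15.png")
```

```text
{'time': np.float64(16.7667), 'q': array([4.3200e-02, 7.8200e-02, 2.0201e+00, 7.0000e-04, 1.0424e+00,
       1.5087e+00]), 'tool_pos': array([0.5273, 0.0479, 0.1283]), 'tcp_rot': array([-3.1367e+00, -1.6490e-01, -1.5000e-03]), 'wrist_force': array([-0.0179, -0.1043, -4.625 ]), 'width': np.float64(0.5815)}
tool y az -83.98232650875408 z [ 9.10549048e-04  6.11728322e-04 -9.99999398e-01]
shift [-0.3  0.1 12.3] turn [-0.03 -0.06  0.02]  rows>= 1.0
```

View pics/s15.png

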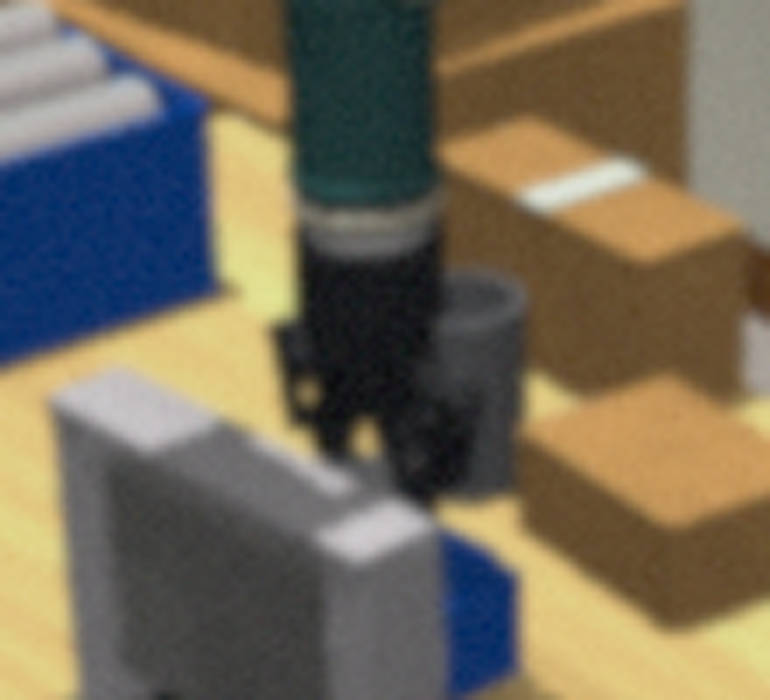

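arm_command(targets="0 0 4 0 0 0 0;0 0 8 0 0 0 0;0 0 11 0 0 0 0;0 0 13 0 0 0 0;0 0 13 0 0 0 0;0 0 13 0 0 0 0")

```text
time: 17.32
tool_pos: [0.5273, 0.048, 0.1156]
tcp_rot: [-3.137, -0.165, -0.003]
wrist_force: [-0.5, 0.4, -5.2]
width: 0.579
```

Run:
```python
from h import *
show()
```

```text
{'time': np.float64(17.3167), 'q': array([4.3300e-02, 9.1900e-02, 2.0313e+00, 7.0000e-04, 1.0165e+00,
       1.5086e+00]), 'tool_pos': array([0.5273, 0.048 , 0.1156]), 'tcp_rot': array([-3.1367e+00, -1.6510e-01, -2.9000e-03]), 'wrist_force': array([-0.5136,  0.3679, -5.1698]), 'width': np.float64(0.5792)}
tool y az -83.97513091740852 z [ 1.80184267e-03  6.56367311e-04 -9.99998161e-01]
```

Almost at floor contact. Stepping down slowly.

arm_command(targets="0 0 1 0 0 0 0;0 0 2 0 0 0 0;0 0 3 0 0 0 0;0 0 3 0 0 0 0;0 0 3 0 0 0 0")

```text
time: 17.73
tool_pos: [0.5275, 0.048, 0.1127]
tcp_rot: [-3.137, -0.165, -0.003]
wrist_force: [-0.7, 0.2, -2.8]
width: 0.577
```

arm_command(targets="0 0 2 0 0 0 0;0 0 4 0 0 0 0;0 0 5 0 0 0 0;0 0 5 0 0 0 0")

```text
time: 18.07
tool_pos: [0.5273, 0.048, 0.1073]
tcp_rot: [-3.137, -0.165, -0.003]
wrist_force: [0.5, -0.4, -1.8]
width: 0.577
```

arm_command(targets="0 0 2 0 0 0 0;0 0 4 0 0 0 0;0 0 5 0 0 0 0;0 0 5 0 0 0 0")

```text
time: 18.4
tool_pos: [0.5273, 0.048, 0.1023]
tcp_rot: [-3.137, -0.165, -0.003]
wrist_force: [0.8, 0.6, -1.4]
width: 0.578
```

arm_command(targets="0 0 1 0 0 0 0;0 0 2 0 0 0 0;0 0 3 0 0 0 0;0 0 3 0 0 0 0;0 0 3 0 0 0 0")

```text
time: 18.82
tool_pos: [0.5277, 0.048, 0.1001]
tcp_rot: [-3.137, -0.165, -0.004]
wrist_force: [-0.2, 0.1, 2.4]
width: 0.576
```

Run:
```python
from h import *
show()
```

```text
{'time': np.float64(18.8167), 'q': array([4.3400e-02, 1.1050e-01, 2.0431e+00, 7.0000e-04, 9.8530e-01,
       1.5086e+00]), 'tool_pos': array([0.5277, 0.048 , 0.1001]), 'tcp_rot': array([-3.1367, -0.1651, -0.004 ]), 'wrist_force': array([-0.2372,  0.0659,  2.4363]), 'width': np.float64(0.5759)}
tool y az -83.97306695567408 z [ 2.52891569e-03  6.74099018e-04 -9.99996575e-01]
```

Rail is on its stop: the force turned up and z stalled after about 14–15 mm of sink. Opening.

arm_command(targets="0 0 0 0 0 0 0.7;0 0 0 0 0 0 0.7;0 0 0 0 0 0 0.7;0 0 0 0 0 0 0.7;0 0 0 0 0 0 0.7")

```text
time: 19.23
tool_pos: [0.5272, 0.0479, 0.0994]
tcp_rot: [-3.137, -0.165, -0.002]
wrist_force: [0.2, 0.4, 0.3]
width: 0.703
```

Run:
```python
from h import *
show()
p,d=bot.read_camera("side"); overlay("side",p,(260,120,370,220),7,[],"pics/s16.png")
```

```text
{'time': np.float64(19.2333), 'q': array([4.3300e-02, 1.1110e-01, 2.0441e+00, 6.0000e-04, 9.8500e-01,
       1.5086e+00]), 'tool_pos': array([0.5272, 0.0479, 0.0994]), 'tcp_rot': array([-3.1367e+00, -1.6510e-01, -2.3000e-03]), 'wrist_force': array([0.2032, 0.4183, 0.3303]), 'width': np.float64(0.7032)}
tool y az -83.97387108529037 z [ 1.42322051e-03  5.85300879e-04 -9.99998816e-01]
```

View pics/s16.png

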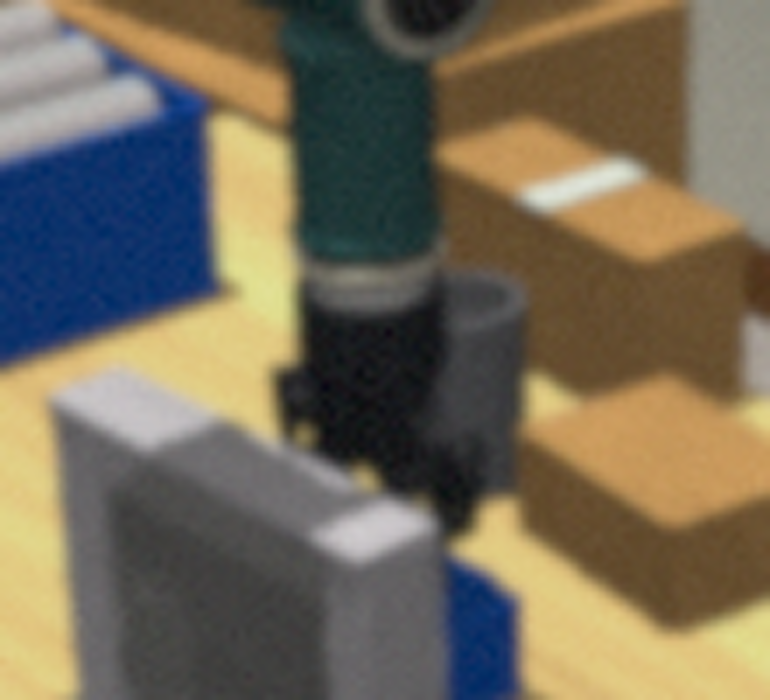

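arm_command(targets="0 0 -5 0 0 0 0.75;0 0 -15 0 0 0 0.8;0 0 -30 0 0 0 0.8;0 0 -55 0 0 0 0.8;0 0 -90 0 0 0 0.8;0 0 -125 0 0 0 0.8;0 0 -160 0 0 0 0.8;10 30 -170 0 0 0 0.8;20 70 -170 0 0 0 0.8;30 110 -170 0 0 0 0.8")

```text
time: 20.12
tool_pos: [0.57, -0.0589, 0.2735]
tcp_rot: [3.136, 0.169, 0.012]
wrist_force: [-0.3, 0.0, -0.3]
width: 0.8
```

arm_command(targets="0 40 0 0 0 0 0.8;0 80 0 0 0 0 0.8;0 120 0 0 0 0 0.8;0 140 0 0 0 0 0.8;0 140 0 0 0 0 0.8")

```text
time: 20.53
tool_pos: [0.5832, -0.2023, 0.2704]
tcp_rot: [3.136, 0.158, 0.004]
wrist_force: [0.4, 0.4, 0.2]
width: 0.802
```

Run:
```python
from h import *
show()
p,d=bot.read_camera("side"); overlay("side",p,(260,120,370,220),7,[],"pics/s17.png"); cv2.imwrite("pics/s17f.png",p)
B=Rz(6); M=np.array([.4712,.0435,.11]); L=[B.apply(np.array(l)/1000)+M for l in BM]
p,d=bot.read_camera("top"); overlay("top",p,(255,165,375,260),6.6,L,"pics/t17.png"); cv2.imwrite("pics/t17f.png",p)
c=cloud("top",d); z=c[...,2]
vv,uu=np.mgrid[:400,:640]; w=B.inv().apply((c.reshape(-1,3)-[.4712,.0435,0])).reshape(c.shape)
m=(w[...,0]>.098)&(w[...,0]<.113)&(abs(w[...,1])<.03)&(z>.07); print("rib top z",np.median(z[m]),m.sum())
m=(abs(w[...,0]-.055)<.05)&(abs(w[...,1])<.05)&(z>.12); print("sleeve top z",np.median(z[m]),m.sum(),np.median(w[m],0))
c0=cloud("top",np.load("t12d.npy")); z0=c0[...,2]; w0=B.inv().apply((c0.reshape(-1,3)-[.4712,.0435,0])).reshape(c.shape)
m=(w0[...,0]>.098)&(w0[...,0]<.113)&(abs(w0[...,1])<.03)&(z0>.07); print("rib top before",np.median(z0[m]),m.sum())
```

```text
{'time': np.float64(20.5333), 'q': array([-3.7390e-01,  1.3210e-01,  1.6883e+00, -6.0000e-04,  1.3181e+00,
        1.0963e+00]), 'tool_pos': array([ 0.5832, -0.2023,  0.2704]), 'tcp_rot': array([3.1358, 0.1581, 0.0041]), 'wrist_force': array([0.3665, 0.4118, 0.2312]), 'width': np.float64(0.8022)}
tool y az -84.22901005939785 z [ 0.00269253 -0.00166337 -0.99999499]
rib top z 0.09649783016172919 98
sleeve top z 0.13709534875709573 126 [0.05700938 0.00121162 0.13709535]
rib top before 0.1116336757287345 100
```

View pics/t17.png

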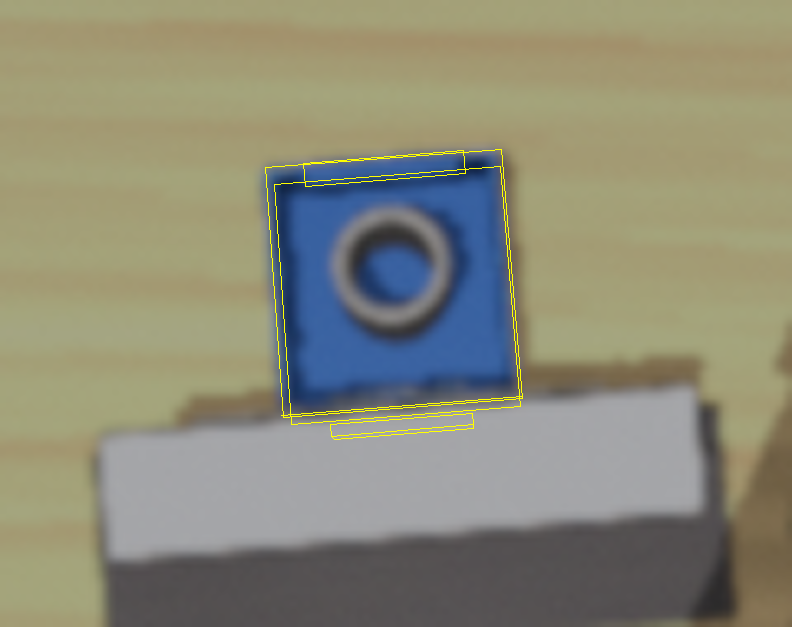

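View pics/s17.png

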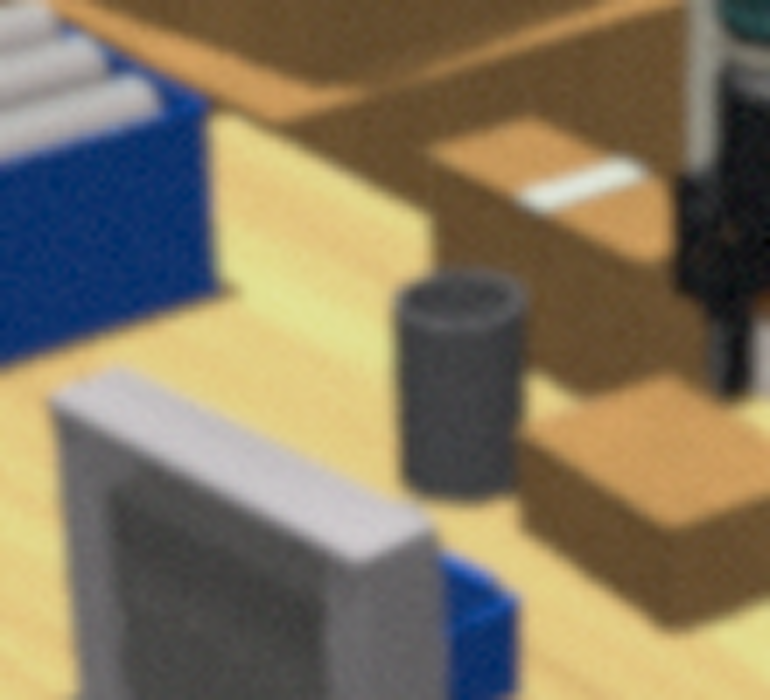

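View pics/t17f.png

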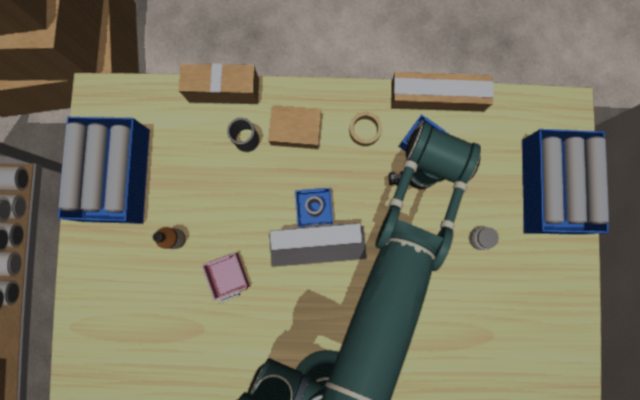

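Run:
```python
from workcell import bot
print(bot.finish_job())
```

```text
the job is handed in; nothing more can be done
None
```

I hung the blue hook bin on the slat rail, then set the steel sleeve down in it. I handed the job in at about 20.6 s of the 61 s allowed. I gripped the bin by its front rib, tipped it about 40° and fed the tongue into the groove. I swung it level, eased it onto the groove floor and against the rail, and let go. The sleeve was lowered into the bin until the rail reached its stop, then released, and the gripper was drawn clear.

**Last checks:**
- **Bin:** in the top view it lines up with the hung-home outline to about 1 pixel (roughly 2–3 mm). It hangs level with its back against the rail.
- **Rail:** depth readings put the bin's rib at 111.6 mm before the sleeve and 96.5 mm after. That is 15.1 mm of sink, matching the rail's 15 mm stop.
- **Sleeve:** it stands upright, about 57 mm in front of the rail's face and within about 1 mm of the bin's middle.
- **Forces:** the highest reading I saw was 7 N.
- **Other things on the bench:** all look unmoved in the pictures. The arm partly hid the second blue bin in the last top view, but it never came near it.

**Disagreements:** the two cameras differed by 2–3 mm, mainly in y. I set the bin's sideways position from the top view, so I can't confirm it to better than about 2 mm. The tongue in the groove was never in view. I judged it from the force-free feed and the bin hanging free.

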